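# Pack the finished model ships into the carry tray

### The arm

A 6-joint arm with a two-finger parallel gripper is mounted at the origin on the work surface. World frame = base frame: x ahead of the robot, y to its left, z up, the work surface at z = 0. Lengths are in mm, angles in rad, forces in N, time in s.
With the tool pointing down it reaches from about 325 to 900 mm from the base axis. Payload 6.1 kg.
Tool frame: the origin (TCP) lies between the finger pads; the fingertips stand ahead of it and the grasp point (between the pads) is the TCP (r.nose_length is the z of the fingertips in the tool frame, in mm); z points along the fingers, y is the direction in which the jaws open and shut (so a half turn about z gives the same grasp; the last joint's range is limited). The gripper opens to 85 mm and grips with 20 to 120 N. Pads are 22 mm wide; open, the fingers measure 114 mm over their backs; the gripper's body (76 mm by 85 mm) begins 54 mm behind the grasp point. The pads swing forward as they close: fully open they stand 13 mm farther back than shut.
Start: joints at [1.046, 0.22, 1.526, -0, 1.395, -0.126], TCP at [242.693, 575.948, 250.3] pointing down, gripper open.
Joint ranges: [-2.98, 2.98], [-0.91, 2.08], [0.09, 2.57], [-1.24, 4.39], [0.2, 2.65], [-2.68, 2.68]. Speed limits (rad/s): [2.57, 2.57, 3.01, 3.14, 3.14, 3.14].

### API

Orientations are given as a 3x3 rotation matrix whose columns are the frame's x, y, z axes.
In Python, from plant import r gives the robot as it stands. The module is installed in compiled form; this text tells all that it offers.
- The arm moves only by the shell command python3 -m pendant 'ROWS' [OPENING] [FORCE]. ROWS is JSON, a list of rows, each an object of numbers: "dx", "dy", "dz": the shift along the tool's x, y, z in cm; "rx", "ry", "rz": the turn, a rotation vector about the tool's x, y, z in degrees. A call has 1 to 5 rows; each row shifts and turns the commanded pose from where the row before left it, along the tool's axes as they then stand; what a row does not reach is not made up. A row lasts 1/8 s, in which the tool goes at most 62.5 mm and 10.7 degrees, less where a joint would pass 70% of its speed; a pose out of reach is approached as far as the arm can. A call with a gripper value outside its range is refused whole. OPENING is the closure, from 0 (fully open) to 1 (shut), set as the call begins (- or left out, the last holds). The fingers move at their own pace and stop on an object; FORCE is the grip in N (left out, the last holds). Time passes only in rows, so rows that do not move let the fingers close. It gives the time, the measured TCP pose, the force and the opening at its end, in the units of the state.
- r.get_obs(): the state, without advancing time (a new reading comes with each control period).
- r.get_image(name): name is "side" or "top" or "wrist"; returns (picture, depth): 420x560x3 uint8, red, green, blue; 420x560 float32, mm along the optical axis (not along the pixel's ray), 0 where there is no reading.
- r.camera_model(name): a dict with "fx", "fy", "cx", "cy" (pixels), "R" (3x3) and "t" (3): a world point X has camera coordinates R X + t. Camera axes: x right, y down, z forward; pixel columns grow to the right and rows downward; lengths in mm; the calibration is good to about 2 mm. A picture is of the moment at which its call begins: read the wrist's pose just before it. camera_model takes no time and is no camera call; for the wrist camera it gives the pose at the moment of the call.
- r.close_job(): hands the job in, once; it reports no verdict.
Trained networks look in the newest picture that a camera, given by its name, has taken for a name from the list of things; names that differ only in an ending like _2 or _b are one class to them, and where a whole thing is asked for, a point or a joint stands for the part that bears it (a point fixed in the world has none). Each returns a list of dicts, best first, with "conf" (0 to 1); they miss things now and then, are a little off and sometimes report something else, mostly with a low value. They report only what shows in the picture. A call takes as long as a camera call. They do not tell look-alikes from the thing itself.
- r.find_in(camera, name): "at" ([row, column] in pixels, amid what is visible of it).
- r.silhouettes(camera, name): "region" (420x560 bool, what is visible of it) and "at" ([row, column] in pixels, amid what is visible of it).
- r.pinpoint(camera, name): "at" ([row, column] in pixels: a listed point, or the origin of a listed thing).
The state is a dict: "time": time; "joint_positions": joint angles; "joint_velocities": joint speeds; "effort": joint torques, N m; "tool_pos": TCP position; "tcp_rot": TCP orientation; "ft_force": force on the tool from outside, world axes, zero at the start; "ft_torque": the same for the moment, N m; "finger_gap": finger opening in mm.
Only numpy, scipy, OpenCV 4.12 (cv2) and the standard library are available. Lean on these libraries where they do the work, as an engineer would, in place of code of your own. Each camera call takes 0.05 s, during which the arm holds its last target.

### The job

Pack the four finished model spaceships into the yellow carry tray: set each one down upright, without dropping it or knocking it over, fully into the recess made for its base (same shape, a little larger all round: oblong, square, large round, small round). Leave the two empty stands, which carry no ship, standing where they are.

Things in the scene. Friction and masses are not known exactly. Their poses are not given: they have to be found in the camera images.
- cruiser_hull (a point): Finished model ship 'cruiser': the longest hull, 62 mm long (x) and 16 mm wide (y), on a black oblong base of 66 mm (x) by 34 mm (y). Point: centre of the 16 mm thick white hull (trim up to 10 mm above it), 38 mm above the base's underside, over the base's centre; z up, x along the hull. A white 8 mm stem joins hull and 5 mm thick base. Loose, about 50 g. Grip it by the hull's sides.
- saucer_hull (a point): Finished model ship 'saucer': round hull of 34 mm diameter, on a black round base of 56 mm diameter. Point: centre of the 16 mm thick white hull (trim up to 10 mm above it), 38 mm above the base's underside, over the base's centre; z up, x along the hull. A white 8 mm stem joins hull and 5 mm thick base. Loose, about 50 g. Grip it by the hull's sides.
- scout_hull (a point): Finished model ship 'scout': the smallest, hull 34 mm long (x) and 14 mm wide (y), on a black round base of 36 mm diameter. Point: centre of the 16 mm thick white hull (trim up to 10 mm above it), 38 mm above the base's underside, over the base's centre; z up, x along the hull. A white 8 mm stem joins hull and 5 mm thick base. Loose, about 50 g. Grip it by the hull's sides.
- freighter_hull (a point): Finished model ship 'freighter': stubby hull 42 mm long (x) and 24 mm wide (y), on a black square base of 46 mm, sides along x and y. Point: centre of the 16 mm thick white hull (trim up to 10 mm above it), 38 mm above the base's underside, over the base's centre; z up, x along the hull. A white 8 mm stem joins hull and 5 mm thick base. Loose, about 50 g. Grip it by the hull's sides.
- empty_round_mid (a point): Empty stand without a ship: black round base of 56 mm diameter, 5 mm thick, with a bare white stem of 8 mm diameter, 30 mm high in all, about 35 g, loose. The point is at its centre, 15 mm above its underside. It does not belong in the tray.
- empty_square_mid (a point): Empty stand without a ship: black square base of 46 mm, 5 mm thick, with a bare white stem of 8 mm diameter, 30 mm high in all, about 35 g, loose. The point is at its centre, 15 mm above its underside. It does not belong in the tray.
- oblong_nest_floor (a point): Recess 78 mm (x) by 46 mm (y), 6 mm deep, grey floor, for the cruiser's oblong base, its long side along x, in the middle of a white insert 92 mm square, fixed in the yellow carry tray (206 mm square, 18 mm high; four inserts, centres 96 mm apart, tops 17 mm above the table). Point: centre of the recess floor, 11 mm above the table; z up, x and y along the tray's sides.
- square_nest_floor (a point): Recess 58 mm square, sides along x and y, 6 mm deep, grey floor, for the freighter's square base, in the middle of a white insert 92 mm square, fixed in the yellow carry tray (206 mm square, 18 mm high; four inserts, centres 96 mm apart, tops 17 mm above the table). Point: centre of the recess floor, 11 mm above the table; z up, x and y along the tray's sides.
- large_round_nest_floor (a point): Recess 68 mm in diameter, 6 mm deep, grey floor, for the saucer's large round base, in the middle of a white insert 92 mm square, fixed in the yellow carry tray (206 mm square, 18 mm high; four inserts, centres 96 mm apart, tops 17 mm above the table). Point: centre of the recess floor, 11 mm above the table; z up, x and y along the tray's sides.
- small_round_nest_floor (a point): Recess 48 mm in diameter, 6 mm deep, grey floor, for the scout's small round base, in the middle of a white insert 92 mm square, fixed in the yellow carry tray (206 mm square, 18 mm high; four inserts, centres 96 mm apart, tops 17 mm above the table). Point: centre of the recess floor, 11 mm above the table; z up, x and y along the tray's sides.
Not all that is in view belongs to the job. Leave any pink or red look-alike of the part that bears saucer_hull alone.

How it is judged (in metres and radians):
At the end, for the whole second after the job is handed in: Each ship upright (0.09 rad), released, at rest in its recess, within 12 mm of its centre and 3 mm of its floor: cruiser oblong, freighter square, saucer large round, scout small round. Both empty stands upright, within 20 mm of their starts (horizontal distance between cruiser_hull and oblong_nest_floor below 0.012 m and z of cruiser_hull in the frame of oblong_nest_floor between 0.034 and 0.041 m and angle between each of cruiser_hull, saucer_hull, scout_hull, freighter_hull's own z axis and vertical below 0.09 rad and linear speed of each of cruiser, saucer, scout, freighter below 0.02 m/s and angular speed of each of cruiser, saucer, scout, freighter below 0.2 rad/s and contact force between the fingers and cruiser below 0.1 N and horizontal distance between saucer_hull and large_round_nest_floor below 0.012 m and z of saucer_hull in the frame of large_round_nest_floor between 0.034 and 0.041 m and contact force between the fingers and saucer below 0.1 N and horizontal distance between scout_hull and small_round_nest_floor below 0.012 m and z of scout_hull in the frame of small_round_nest_floor between 0.034 and 0.041 m and contact force between the fingers and scout below 0.1 N and horizontal distance between freighter_hull and square_nest_floor below 0.012 m and z of freighter_hull in the frame of square_nest_floor between 0.034 and 0.041 m and contact force between the fingers and freighter below 0.1 N and distance of each of empty_round_mid, empty_square_mid from where it was at the start of the episode below 0.02 m and angle between each of empty_round_mid, empty_square_mid's own z axis and vertical below 0.2 rad); the robot touches nothing.
It fails at once if an empty stand is moved by more than 20 mm or tipped (distance of any of empty_round_mid, empty_square_mid from where it was at the start of the episode above 0.02 m or angle between any of empty_round_mid, empty_square_mid's own z axis and vertical above 0.3 rad).
It fails at once if a ship is knocked over (leans by more than 45 degrees) (angle between any of cruiser_hull, saucer_hull, scout_hull, freighter_hull's own z axis and vertical above 0.785 rad).
It fails at once if a ship is dropped (falls free at more than 0.6 m/s, some 2 cm of fall) ((linear speed of cruiser above 0.6 m/s and contact force between the fingers and cruiser below 0.05 N) or (linear speed of saucer above 0.6 m/s and contact force between the fingers and saucer below 0.05 N) or (linear speed of scout above 0.6 m/s and contact force between the fingers and scout below 0.05 N) or (linear speed of freighter above 0.6 m/s and contact force between the fingers and freighter below 0.05 N)).
It also fails if it takes over 104 s, if anything falls off the work surface, if the arm or the gripper's body presses on something with over 40 N, if the wrist force passes 120 N, or if a joint passes its speed limit or range.

## Working session

There is one attempt and no reset: what is moved stays moved. The work goes in short steps, Python scripts to look and compute and a shell command to move; the robot and the scene stay as the last step left them, time stands still between calls to the robot, and variables do not carry over. Pictures are saved under pics/ and viewed, and the job is handed in when it is done.

```bash
mkdir -p pics; cat > h.py <<'E'
import numpy as np, cv2
from plant import r
def save(img,n): cv2.imwrite('pics/'+n+'.png',cv2.cvtColor(img,cv2.COLOR_RGB2BGR))
def ray_at_z(cam,px,z):
    m=r.camera_model(cam); R=np.array(m['R']);t=np.array(m['t'])
    d=R.T@np.array([(px[1]-m['cx'])/m['fx'],(px[0]-m['cy'])/m['fy'],1]); c=-R.T@t
    return c+d*(z-c[2])/d[2]
def cloud(cam,dep):
    m=r.camera_model(cam); R=np.array(m['R']);t=np.array(m['t'])
    v,u=np.mgrid[0:420,0:560]
    P=np.stack([(u-m['cx'])/m['fx']*dep,(v-m['cy'])/m['fy']*dep,dep],-1)
    return (P-t)@R
E
python3 - <<'E'
from h import *
for c in ['top','side','wrist']:
    im,d=r.get_image(c); save(im,c+'0'); np.save(c+'0.npy',d)
    m=r.camera_model(c); print(c,m['fx'],(-np.array(m['R']).T@np.array(m['t'])).round(0), np.round(m['R'],2).tolist())
print(r.get_obs(), r.nose_length)
E
```

```text
top 450.3681658030905 [464. -36. 968.] [[-0.01, -1.0, 0.02], [-0.99, 0.01, -0.15], [0.15, -0.02, -0.99]]
side 503.09957809098796 [ 100. -856.  783.] [[0.84, -0.54, -0.0], [-0.33, -0.51, -0.79], [0.43, 0.66, -0.61]]
wrist 318.6065232634735 [170. 607. 374.] [[0.39, 0.92, -0.0], [0.88, -0.37, 0.31], [0.28, -0.12, -0.95]]
{'time': 0.15, 'joint_positions': array([ 1.04591210e+00,  2.21042914e-01,  1.52739048e+00, -1.41742232e-05,
        1.39469741e+00, -1.26080366e-01]), 'joint_velocities': array([ 0.00111449, -0.00284377, -0.00410876,  0.00013982, -0.0006681 ,
        0.00094848]), 'effort': array([ 2.06650802e-03, -4.97480893e+01, -3.89905858e+01, -2.50224693e-04,
        7.22805606e-03, -6.79901234e-06]), 'tool_pos': array([242.46420862, 575.55853044, 249.42947995]), 'tcp_rot': array([[-9.21527034e-01,  3.88313469e-01, -7.58709736e-04],
       [ 3.88314169e-01,  9.21526080e-01, -1.33807939e-03],
       [ 1.79576561e-04, -1.52769407e-03, -9.99998817e-01]]), 'ft_force': array([0.28897243, 0.86650641, 0.107059  ]), 'ft_torque': array([ 0.00082765, -0.01255045, -0.00578251]), 'finger_gap': 85.54753011404607} 19.0
```

View pics/top0.png

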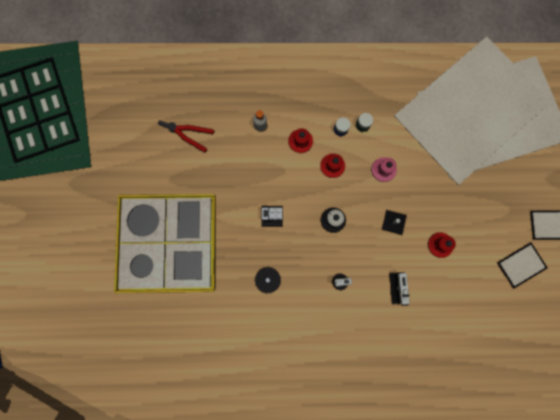

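View pics/side0.png

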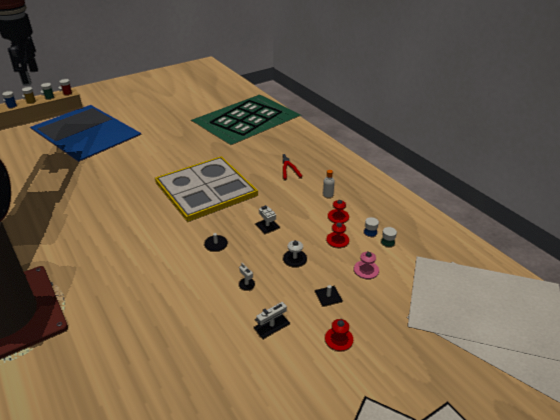

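```bash
python3 - <<'E'
from h import *
names={'cruiser_hull':38,'saucer_hull':38,'scout_hull':38,'freighter_hull':38,'empty_round_mid':15,'empty_square_mid':15,'oblong_nest_floor':11,'square_nest_floor':11,'large_round_nest_floor':11,'small_round_nest_floor':11}
r.get_image('top')
for n,z in names.items():
    for o in r.pinpoint('top',n)[:4]:
        if o['conf']>.2: print('top',n,np.round(o['at']),round(o['conf'],2),ray_at_z('top',o['at'],z).round(0))
r.get_image('side')
for n,z in names.items():
    for o in r.pinpoint('side',n)[:4]:
        if o['conf']>.2: print('side',n,np.round(o['at']),round(o['conf'],2),ray_at_z('side',o['at'],z).round(0))
E
```

```text
top cruiser_hull [286. 402.] 0.75 [ 440. -310.   38.]
top saucer_hull [136. 302.] 0.77 [ 762. -112.   38.]
top saucer_hull [218. 332.] 0.76 [ 583. -170.   38.]
top saucer_hull [244. 447.] 0.66 [ 526. -408.   38.]
top saucer_hull [164. 386.] 0.65 [ 698. -288.   38.]
top scout_hull [281. 346.] 0.49 [ 453. -195.   38.]
top freighter_hull [212. 270.] 0.63 [596. -42.  38.]
top empty_round_mid [279. 268.] 0.71 [459. -35.  15.]
top empty_square_mid [223. 393.] 0.84 [ 574. -305.   15.]
top oblong_nest_floor [219. 191.] 0.61 [588. 128.  11.]
top square_nest_floor [265. 185.] 0.91 [490. 139.  11.]
top large_round_nest_floor [222. 144.] 0.63 [581. 228.  11.]
side cruiser_hull [314. 272.] 0.79 [ 439. -310.   38.]
side saucer_hull [255. 369.] 0.87 [ 706. -287.   38.]
side saucer_hull [226. 340.] 0.83 [ 713. -174.   38.]
side saucer_hull [242. 295.] 0.6 [ 594. -163.   38.]
side saucer_hull [203. 340.] 0.59 [ 770. -105.   38.]
side scout_hull [268. 246.] 0.86 [ 459. -175.   38.]
side empty_round_mid [239. 216.] 0.8 [461. -32.  15.]
side empty_round_mid [314. 272.] 0.71 [ 450. -293.   15.]
side empty_square_mid [295. 329.] 0.68 [ 575. -315.   15.]
side oblong_nest_floor [187. 230.] 0.8 [593. 142.  11.]
side square_nest_floor [199. 199.] 0.66 [499. 136.  11.]
side large_round_nest_floor [176. 214.] 0.73 [582. 211.  11.]
```

Candidates for the saucer are the black-and-white ship at (219,335), the reds at (140,301), (165,333) and (244,441), and a pink at (169,384). I choose (219,335). Next I'll check it in a crop and measure everything.

```bash
python3 - <<'E'
from h import *
im=cv2.cvtColor(cv2.imread('pics/top0.png'),cv2.COLOR_BGR2RGB); d=np.load('top0.npy')
save(cv2.resize(im[195:315,240:460],None,fx=3.6,fy=3.6,interpolation=cv2.INTER_CUBIC),'crop1')
save(cv2.resize(im[185:300,105:225],None,fx=5,fy=5,interpolation=cv2.INTER_CUBIC),'crop2')
P=cloud('top',d); print('table z',np.median(P[300:400,200:500,2]))
hsv=cv2.cvtColor(im,cv2.COLOR_RGB2HSV)
dark=(im.max(-1)<45)
for n,(v,u) in dict(freighter=(216,272),saucer=(219,334),scout=(282,341),cruiser=(289,400),eround=(280,268),esq=(222,395)).items():
    sl=(slice(v-24,v+25),slice(u-24,u+25))
    p=P[sl].reshape(-1,3); dk=dark[sl].reshape(-1)
    for nm,msk in (('base',dk&(p[:,2]<14)),('hull',(p[:,2]>28)&(p[:,2]<75))):
        q=p[msk]
        if len(q)<4: print(n,nm,len(q)); continue
        rc=cv2.minAreaRect(q[:,:2].astype(np.float32))
        print(n,nm,len(q),'mid',q[:,:2].mean(0).round(1),'z',np.median(q[:,2]).round(1),'rect',np.round(rc[0],1),np.round(rc[1],1),round(rc[2],1))
y=((hsv[...,0]>22)&(hsv[...,0]<34)&(hsv[...,1]>170)).astype(np.uint8)
y[:185]=0;y[300:]=0;y[:,:105]=0;y[:,225:]=0
vv,uu=np.nonzero(y)
w=np.array([ray_at_z('top',(a,b),18)[:2] for a,b in zip(vv,uu)],np.float32)
print(len(w),cv2.minAreaRect(w))
E
```

```text
table z 0.5645622578110296
freighter base 112 mid [578.8 -45.2] z 5.3 rect [578.8 -45.2] [38.9 11.8] 88.5
freighter hull 239 mid [592.5 -44. ] z 48.1 rect [593. -44.] [39.4 22.8] 89.5
saucer base 181 mid [ 576.5 -168.6] z 5.5 rect [ 579.8 -172.6] [50.2 39.1] 43.5
saucer hull 208 mid [ 583.2 -176.4] z 44.8 rect [ 583.6 -176.9] [31.8 32. ] 0.1
scout base 52 mid [ 454.9 -185.2] z 5.6 rect [ 451.6 -183.4] [26.1 27.2] 89.2
scout hull 124 mid [ 451.9 -185.6] z 45.8 rect [ 452.  -185.7] [13.9 37. ] 5.9
cruiser base 221 mid [ 436.9 -302.6] z 5.3 rect [ 436.3 -302.5] [63.1 16.5] 1.6
cruiser hull 306 mid [ 435.8 -308.8] z 46.2 rect [ 435.2 -310.8] [65.1 17.5] 2.2
eround base 416 mid [457.8 -34. ] z 5.5 rect [457.5 -33.7] [47.6 48.9] 44.2
eround hull 11 mid [457.8 -34. ] z 31.7 rect [458.1 -34.3] [6.2 6.1] 89.4
esq base 340 mid [ 576.8 -308.1] z 5.2 rect [ 577.1 -308.7] [42.9 41.9] 74.2
esq hull 12 mid [ 577.4 -309.2] z 30.3 rect [ 577.3 -309.2] [7.4 6.8] 53.3
962 ((538.1016845703125, 179.1639404296875), (204.93814086914062, 203.2399139404297), 89.9692611694336)
```

```bash
ls pics
```

```text
crop1.png
crop2.png
side0.png
top0.png
wrist0.png
```

View pics/crop1.png

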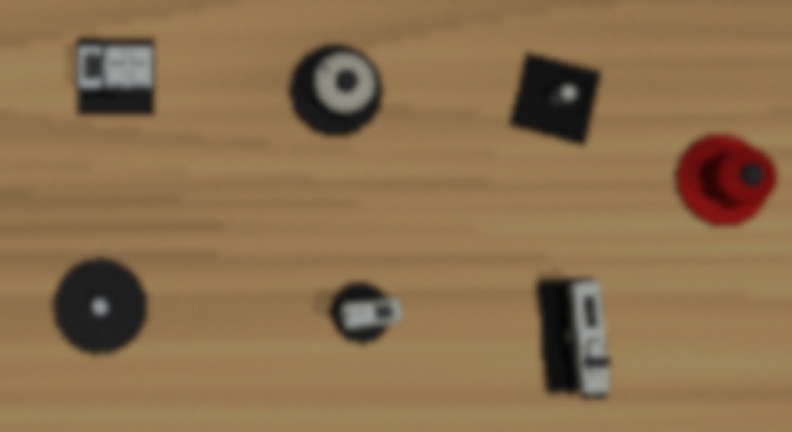

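View pics/crop2.png

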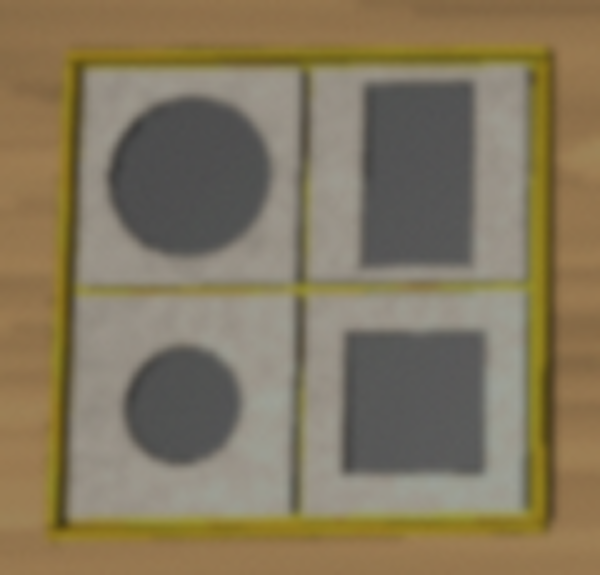

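```bash
python3 -m pendant '[{"rz":9.6},{"rz":9.6},{"rz":9.6},{"rz":9.6},{"rz":9.6}]' 0 40; python3 -m pendant '[{"rz":9.6},{"rz":9.55},{}]'
python3 - <<'E'
from h import *
im=cv2.cvtColor(cv2.imread('pics/top0.png'),cv2.COLOR_BGR2RGB)
# nests: grey blobs in tray
g=im.astype(int); roi=np.zeros((420,560),np.uint8)
m=((g.max(-1)<112)&(g.max(-1)-g.min(-1)<22)&(g.max(-1)>50)).astype(np.uint8); m[:198]=0;m[288:]=0;m[:,:122]=0;m[:,212:]=0
n,l,s,c=cv2.connectedComponentsWithStats(m)
for i in range(1,n):
    if s[i,4]>200:
        v,u=np.nonzero(l==i); w=np.array([ray_at_z('top',(a,b),11)[:2] for a,b in zip(v,u)],np.float32)
        w2=np.array([ray_at_z('top',(a,b),17)[:2] for a,b in zip(v,u)],np.float32)
        print(c[i].round(1),s[i,4],'mean',w.mean(0).round(1),cv2.minAreaRect(w),cv2.minAreaRect(w2)[0])
print(r.get_obs()['tool_pos'],r.get_obs()['tcp_rot'].round(3).tolist())
E
```

```text
[188.2 219.2] 813 mean [587.5 133.4] ((587.8286743164062, 133.87445068359375), (78.09113311767578, 46.751319885253906), 0.697487473487854) (587.0490112304688, 132.80914306640625)invalid input
invalid input
Traceback (most recent call last):
  File "h.py", line 5, in ray_at_z
    m=r.camera_model(cam); R=np.array(m['R']);t=np.array(m['t'])
ValueError: time passes only in moves, steps and waits
```

```bash
python3 -m pendant '[{"dx":0,"dy":0,"dz":0,"rx":0,"ry":0,"rz":9.6},{"dx":0,"dy":0,"dz":0,"rx":0,"ry":0,"rz":9.6}]' 0 40; python3 -m pendant --help
```

```text
time: 1.5
tool_pos: [242.7, 575.9, 250.3]
tcp_rot: [[-0.739, 0.674, -0.0], [0.674, 0.739, -0.0], [-0.0, -0.0, -1.0]]
ft_force: [0.5, -0.5, 0.5]
finger_gap: 85.6invalid input: not JSON, or not a number
```

```bash
python3 - <<'E'
import re
s=open('h.py').read()
s=s.replace("def ray_at_z","_M={}\ndef cm(c):\n    if c not in _M: _M[c]=r.camera_model(c)\n    return _M[c]\ndef ray_at_z").replace("m=r.camera_model(cam)","m=cm(cam)")
open('h.py','w').write(s)
E
python3 - <<'E'
from h import *
im=cv2.cvtColor(cv2.imread('pics/top0.png'),cv2.COLOR_BGR2RGB)
g=im.astype(int)
m=((g.max(-1)<112)&(g.max(-1)-g.min(-1)<22)&(g.max(-1)>50)).astype(np.uint8); m[:198]=0;m[288:]=0;m[:,:122]=0;m[:,212:]=0
n,l,s,c=cv2.connectedComponentsWithStats(m)
for i in range(1,n):
    if s[i,4]>200:
        v,u=np.nonzero(l==i); w=np.array([ray_at_z('top',(a,b),11)[:2] for a,b in zip(v,u)],np.float32)
        print(c[i].round(1),s[i,4],'mean',w.mean(0).round(1),cv2.minAreaRect(w))
print(r.get_obs()['tool_pos'],r.get_obs()['tcp_rot'].round(3).tolist())
E
```

```text
[188.2 219.2] 813 mean [587.5 133.4] ((587.8286743164062, 133.87445068359375), (78.09113311767578, 46.751319885253906), 0.697487473487854)
[142.3 219.8] 814 mean [587.2 230.6] ((587.4387817382812, 230.65713500976562), (67.67444610595703, 66.33525085449219), 45.31898498535156)
[187.4 265. ] 796 mean [490.5 133.7] ((490.5233154296875, 133.8116455078125), (58.708473205566406, 58.392391204833984), 89.26105499267578)
[140.9 265.6] 429 mean [490.5 230.6] ((490.25177001953125, 230.82687377929688), (46.652286529541016, 46.02980041503906), 45.38811111450195)
[242.66996498 575.92903151 250.2622789 ] [[-0.739, 0.674, -0.0], [0.674, 0.739, -0.0], [-0.0, -0.0, -1.0]]
```

```bash
python3 -m pendant '[{"dx":0,"dy":0,"dz":0,"rx":0,"ry":0,"rz":9.5},{"dx":0,"dy":0,"dz":0,"rx":0,"ry":0,"rz":9.5},{"dx":0,"dy":0,"dz":0,"rx":0,"ry":0,"rz":9.5},{"dx":0,"dy":0,"dz":0,"rx":0,"ry":0,"rz":9.5},{"dx":0,"dy":0,"dz":0,"rx":0,"ry":0,"rz":9.5}]' 0 40
python3 -m pendant '[{"dx":-5.2,"dy":2.9,"dz":0.4,"rx":0,"ry":0,"rz":0},{"dx":-5.2,"dy":2.9,"dz":0.4,"rx":0,"ry":0,"rz":0},{"dx":-5.2,"dy":2.9,"dz":0.4,"rx":0,"ry":0,"rz":0},{"dx":-5.2,"dy":2.9,"dz":0.4,"rx":0,"ry":0,"rz":0}]'
python3 -m pendant '[{"dx":-5.2,"dy":2.9,"dz":0.4,"rx":0,"ry":0,"rz":0},{"dx":-5.2,"dy":2.9,"dz":0.4,"rx":0,"ry":0,"rz":0},{"dx":-5.2,"dy":2.9,"dz":0.4,"rx":0,"ry":0,"rz":0},{"dx":-5.2,"dy":2.9,"dz":0.4,"rx":0,"ry":0,"rz":0}]'
python3 -m pendant '[{"dx":-5.2,"dy":2.9,"dz":0.4,"rx":0,"ry":0,"rz":0},{"dx":-5.2,"dy":2.9,"dz":0.4,"rx":0,"ry":0,"rz":0},{"dx":-5.2,"dy":2.9,"dz":0.4,"rx":0,"ry":0,"rz":0},{"dx":-5.2,"dy":2.9,"dz":0.4,"rx":0,"ry":0,"rz":0},{"dx":0,"dy":0,"dz":0,"rx":0,"ry":0,"rz":0}]'
python3 - <<'E'
from h import *
im,d=r.get_image('wrist'); save(im,'w1'); np.save('w1.npy',d)
P=cloud('wrist',d); h=(P[...,2]>28)&(P[...,2]<80)
n,l,s,c=cv2.connectedComponentsWithStats(h.astype(np.uint8))
for i in range(1,n):
    if s[i,4]>60:
        q=P[l==i]; print(c[i].round(0),s[i,4],np.median(q[:,2]),cv2.minAreaRect(q[:,:2].astype(np.float32)))
dk=(im.max(-1)<45)&(P[...,2]<12)&(P[...,2]>2)
n,l,s,c=cv2.connectedComponentsWithStats(dk.astype(np.uint8))
for i in range(1,n):
    if s[i,4]>60:
        q=P[l==i]; print('dark',c[i].round(0),s[i,4],np.median(q[:,2]),cv2.minAreaRect(q[:,:2].astype(np.float32)))
E
```

```text
time: 2.12
tool_pos: [242.7, 575.9, 250.3]
tcp_rot: [[-0.002, 1.0, -0.0], [1.0, 0.002, -0.0], [-0.0, -0.0, -1.0]]
ft_force: [-0.5, -0.1, 0.8]
finger_gap: 85.8
time: 2.62
tool_pos: [361.0, 367.3, 234.4]
tcp_rot: [[-0.008, 1.0, 0.001], [1.0, 0.008, 0.0], [0.0, 0.001, -1.0]]
ft_force: [0.8, 0.7, 0.6]
finger_gap: 85.3
time: 3.12
tool_pos: [478.8, 160.0, 218.6]
tcp_rot: [[-0.008, 1.0, 0.001], [1.0, 0.008, 0.0], [0.0, 0.001, -1.0]]
ft_force: [0.2, 0.3, 0.6]
finger_gap: 85.3
time: 3.75
tool_pos: [596.6, -49.2, 201.6]
tcp_rot: [[-0.003, 1.0, -0.0], [1.0, 0.003, -0.001], [-0.001, -0.0, -1.0]]
ft_force: [-0.6, -0.1, 0.1]
finger_gap: 85.5
[515. 169.] 1632 52.32791746049956 ((795.276611328125, -15.692096710205078), (29.80459213256836, 23.336631774902344), 78.6370620727539)
[283. 193.] 1256 48.02120116198211 ((594.4754638671875, -40.72441864013672), (41.70740509033203, 23.93843650817871), 89.53834533691406)
[139. 179.] 69 31.015760141689647 ((458.58465576171875, -30.643943786621094), (7.89816951751709, 7.429287433624268), 38.68390655517578)
[453. 257.] 948 44.72027259004044 ((762.0606689453125, -
[... 359 characters left out ...]
65. 325.] 363 36.209244012325144 ((792.9549560546875, -190.00209045410156), (17.193431854248047, 30.963533401489258), 54.497459411621094)
dark [145. 172.] 1503 5.803887151027053 ((458.357666015625, -29.570377349853516), (54.83307647705078, 52.83317565917969), 24.725177764892578)
dark [283. 179.] 828 5.792843564031111 ((594.2401733398438, -39.80526351928711), (44.196067810058594, 44.85799789428711), 89.85839080810547)
dark [275. 290.] 1064 5.617685121143014 ((585.203857421875, -167.60362243652344), (44.28892135620117, 52.19892501831055), 86.905029296875)
dark [273. 373.] 145 4.8219801202669705 ((584.1381225585938, -285.494384765625), (6.440927028656006, 43.847896575927734), 75.90850830078125)
```

View pics/w1.png

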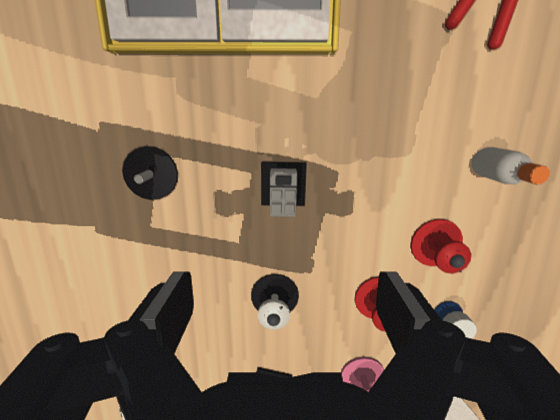

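```bash
python3 -m pendant '[{"dx":0.7,"dy":-0.2,"dz":3,"rx":0,"ry":0,"rz":0},{"dx":0,"dy":0,"dz":5,"rx":0,"ry":0,"rz":0},{"dx":0,"dy":0,"dz":5,"rx":0,"ry":0,"rz":0},{"dx":0,"dy":0,"dz":3.3,"rx":0,"ry":0,"rz":0},{"dx":0,"dy":0,"dz":0,"rx":0,"ry":0,"rz":0}]' 0 40
python3 -m pendant '[{"dx":0,"dy":0,"dz":0,"rx":0,"ry":0,"rz":0},{"dx":0,"dy":0,"dz":0,"rx":0,"ry":0,"rz":0},{"dx":0,"dy":0,"dz":0,"rx":0,"ry":0,"rz":0},{"dx":0,"dy":0,"dz":0,"rx":0,"ry":0,"rz":0},{"dx":0,"dy":0,"dz":0,"rx":0,"ry":0,"rz":0}]' 1 40
python3 -m pendant '[{"dx":0,"dy":0,"dz":0,"rx":0,"ry":0,"rz":0},{"dx":0,"dy":0,"dz":0,"rx":0,"ry":0,"rz":0},{"dx":0,"dy":0,"dz":-0.5,"rx":0,"ry":0,"rz":0},{"dx":0,"dy":0,"dz":-1.5,"rx":0,"ry":0,"rz":0},{"dx":0,"dy":0,"dz":0,"rx":0,"ry":0,"rz":0}]'
python3 - <<'E'
from h import *
im,d=r.get_image('wrist'); save(im,'w2')
im,d=r.get_image('side'); save(cv2.resize(im[150:350,150:400],None,fx=3,fy=3),'s2')
E
```

```text
time: 4.42
tool_pos: [590.3, -36.4, 36.4]
tcp_rot: [[-0.009, 1.0, -0.007], [1.0, 0.009, 0.002], [0.002, -0.007, -1.0]]
ft_force: [-0.5, 0.8, 0.4]
finger_gap: 85.6
time: 5.05
tool_pos: [594.6, -38.5, 40.8]
tcp_rot: [[-0.008, 1.0, 0.002], [1.0, 0.008, -0.0], [-0.0, 0.002, -1.0]]
ft_force: [-0.8, 1.4, 6.8]
finger_gap: 23.5
time: 5.68
tool_pos: [594.9, -38.6, 61.2]
tcp_rot: [[-0.008, 1.0, 0.003], [1.0, 0.008, -0.001], [-0.001, 0.003, -1.0]]
ft_force: [-0.0, 0.2, 0.1]
finger_gap: 23.3
```

View pics/w2.png

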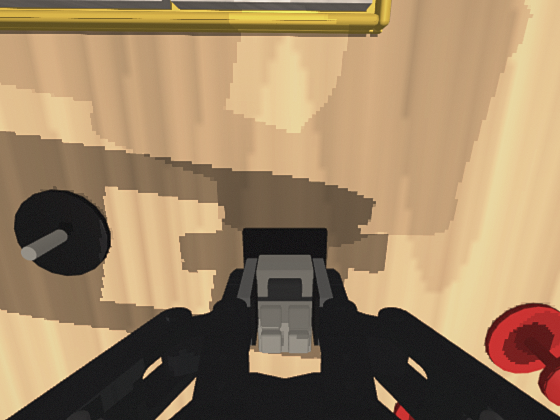

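View pics/s2.png

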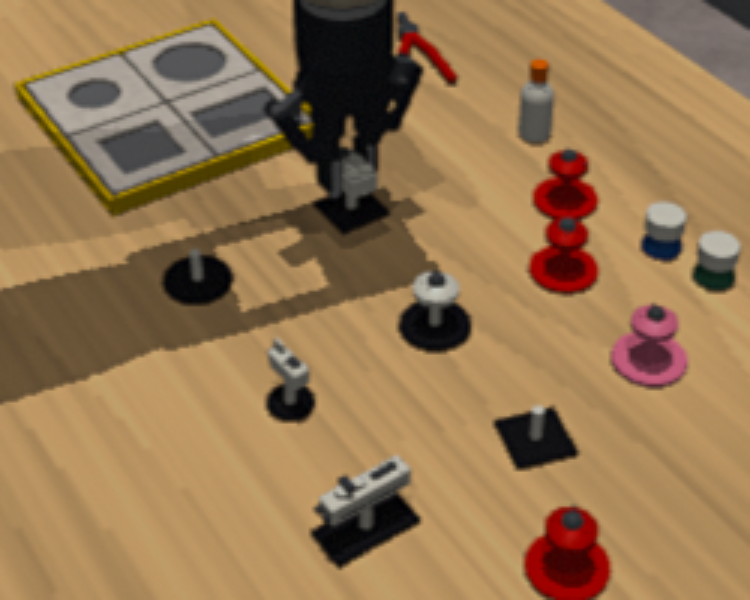

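```bash
python3 -m pendant '[{"dx":0,"dy":0,"dz":-3,"rx":0,"ry":0,"rz":0},{"dx":4.5,"dy":-2.6,"dz":0,"rx":0,"ry":0,"rz":0},{"dx":4.5,"dy":-2.6,"dz":0,"rx":0,"ry":0,"rz":0},{"dx":4.5,"dy":-2.6,"dz":0,"rx":0,"ry":0,"rz":0},{"dx":4.4,"dy":-2.5,"dz":0,"rx":0,"ry":0,"rz":0}]'
python3 -m pendant '[{"dx":0,"dy":0,"dz":0,"rx":0,"ry":0,"rz":0},{"dx":0,"dy":0,"dz":0,"rx":0,"ry":0,"rz":0}]'
python3 - <<'E'
from h import *
for c in ['wrist','side','top']:
    im,d=r.get_image(c); save(im,c+'3'); np.save(c+'3.npy',d)
im=cv2.imread('pics/side3.png'); cv2.imwrite('pics/s3.png',cv2.resize(im[120:270,120:320],None,fx=4,fy=4))
E
```

```text
time: 6.4
tool_pos: [487.8, 141.1, 89.0]
tcp_rot: [[-0.008, 1.0, -0.0], [1.0, 0.008, 0.0], [0.0, -0.0, -1.0]]
ft_force: [0.1, -0.3, 0.1]
finger_gap: 23.5
time: 6.65
tool_pos: [489.3, 139.8, 89.3]
tcp_rot: [[-0.009, 1.0, 0.0], [1.0, 0.009, -0.0], [-0.0, 0.0, -1.0]]
ft_force: [0.4, -0.3, -0.5]
finger_gap: 23.3
```

View pics/wrist3.png

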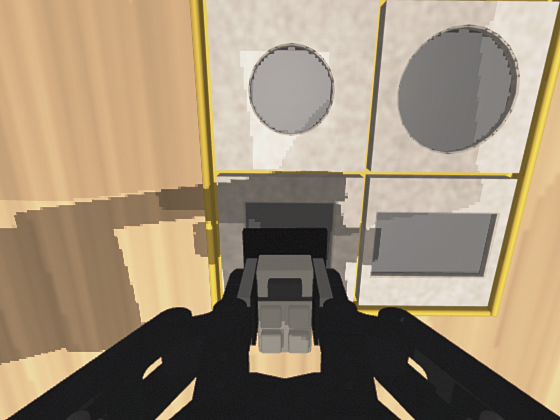

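View pics/s3.png

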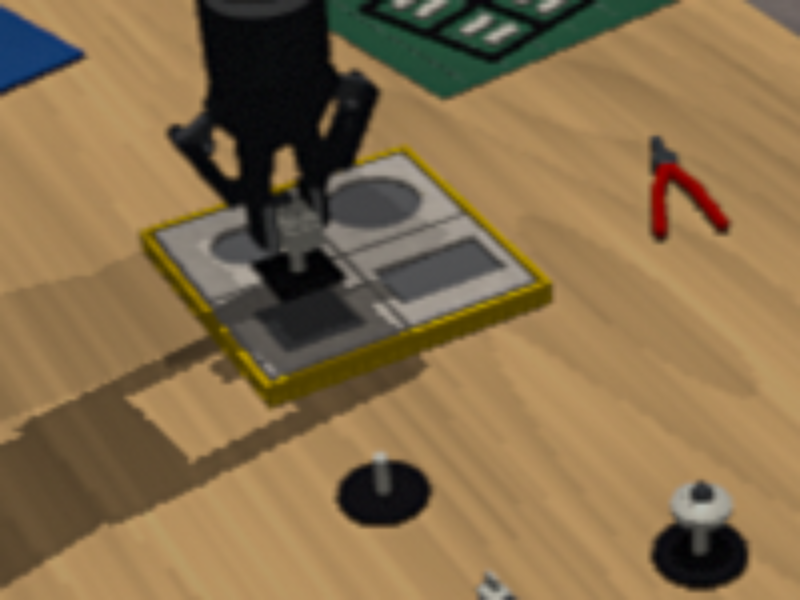

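```bash
python3 - <<'E'
from h import *
d=np.load('wrist3.npy');im=cv2.imread('pics/wrist3.png')[...,::-1]
P=cloud('wrist',d)
b=(im.max(-1)<45)&(P[...,2]>35)&(P[...,2]<62); b[:,:235]=0;b[:,335:]=0;b[262:]=0
q=P[b]; print('base',len(q),q.min(0),q.max(0),np.median(q[:,2]))
for u in (260,290,320):
    col=P[195:235,u]; print(u,[tuple(x) for x in np.c_[np.arange(195,235),col[:,1:]].round(1)[::3]])
# nest edges along row 215
row=P[216,236:345]; print([(236+i,*x.round(1),int(im[216,236+i].max())) for i,x in enumerate(row) if i<18 or i>90][::2])
E
```

```text
base 2351 [467.13649087 137.69494417  49.57148592] [512.76314759 157.53920116  56.60528287] 54.26985876312019
260 [(np.float64(195.0), np.float64(166.3), np.float64(17.0)), (np.float64(198.0), np.float64(164.4), np.float64(17.1)), (np.float64(201.0), np.float64(162.5), np.float64(17.7)), (np.float64(204.0), np.float64(159.0), np.float64(12.4)), (np.float64(207.0), np.float64(156.8), np.float64(12.0)), (np.float64(210.0), np.float64(154.8), np.float64(12.3)), (np.float64(213.0), np.float64(152.6), np.float64(11.9)), (np.float64(216.0), np.float64(150.3), np.float64(11.2)), (np.float64(219.0), np.float64(148.5), np.float64(12.1)), (np.float64(222.0), np.float64(146.1), np.float64(11.6)), (np.float64(225.0), np.float64(144.0), np.float64(11.7)), (np.float64(228.0), np.float64(156.5), np.float64(50.5)), (np.float64(231.0), np.float64(156.3), np.float64(54.4)), (np.float64(234.0), np.float64(154.7), np.float64(54.9))]
290 [(np.float64(195.0), np.float64(166.7), np.float64(18.0)), (np.float64(198.0), np.float64(164.6), np.float64(17.5)), (np.float64(201.0), np.float64(162.7), np.float64(17
[... 1977 characters left out ...]
), np.float64(10.7), 60), (252, np.float64(467.9), np.float64(150.1), np.float64(10.7), 61), (327, np.float64(518.1), np.float64(151.0), np.float64(12.4), 62), (329, np.float64(519.5), np.float64(150.9), np.float64(12.0), 63), (331, np.float64(520.7), np.float64(151.1), np.float64(12.7), 59), (333, np.float64(521.4), np.float64(152.4), np.float64(16.4), 94), (335, np.float64(522.5), np.float64(152.8), np.float64(17.6), 104), (337, np.float64(523.8), np.float64(152.9), np.float64(17.9), 112), (339, np.float64(525.2), np.float64(152.7), np.float64(17.3), 111), (341, np.float64(526.1), np.float64(153.3), np.float64(19.2), 118), (343, np.float64(527.7), np.float64(152.8), np.float64(17.5), 158)]
```

```bash
python3 -m pendant '[{"dx":-0.1,"dy":0.2,"dz":1.4,"rx":0,"ry":0,"rz":0},{"dx":0,"dy":0,"dz":1.4,"rx":0,"ry":0,"rz":0},{"dx":0,"dy":0,"dz":0,"rx":0,"ry":0,"rz":0},{"dx":0,"dy":0,"dz":0,"rx":0,"ry":0,"rz":0}]'
cat >> h.py <<'E'
def look(n):
    im,d=r.get_image('wrist'); save(im,n); np.save(n+'.npy',d); return im,cloud('wrist',d)
E
python3 - <<'E'
from h import *
im,P=look('w4'); save(cv2.resize(im[160:300,190:390],None,fx=4,fy=4),'w4c')
print(r.get_obs()['tool_pos'])
b=(im.max(-1)<45)&(P[...,2]>15)&(P[...,2]<35); b[:,:235]=0;b[:,335:]=0;b[262:]=0
q=P[b]; print('base',len(q),q.min(0),q.max(0),np.median(q[:,2]))
E
```

```text
time: 7.3
tool_pos: [491.0, 138.8, 60.9]
tcp_rot: [[-0.008, 1.0, -0.001], [1.0, 0.008, -0.0], [-0.0, -0.001, -1.0]]
ft_force: [0.3, 0.6, -1.2]
finger_gap: 23.2
[491.28632112 138.88407922  61.34369724]
base 2377 [468.18281842 138.29560543  21.92816159] [514.198959   157.57107884  28.32020102] 26.293973487728476
```

View pics/w4c.png

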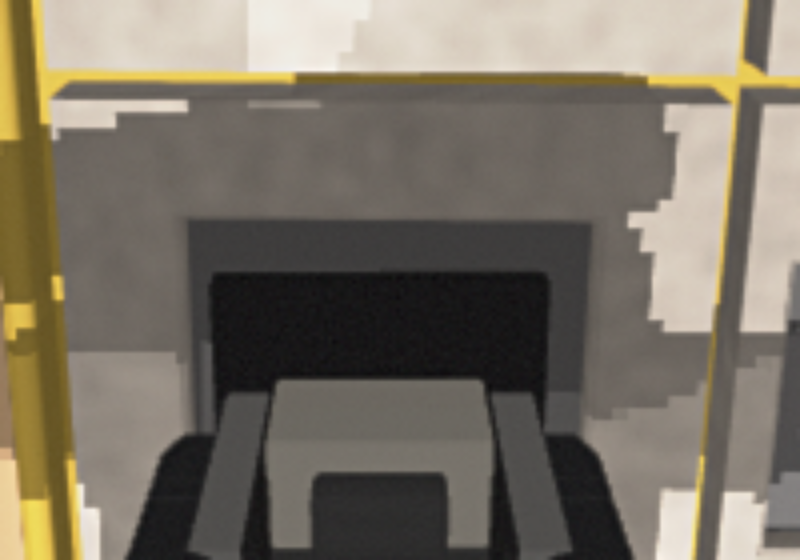

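```bash
python3 - <<'E'
from h import *
d=np.load('w4.npy'); P=cloud('wrist',d)
for u in (250,290,325): print([tuple(x) for x in P[209:220,u,1:].round(1)])
print([tuple(x) for x in P[226,[230,233,235,236,237,238,240,242]].round(1)],[tuple(x) for x in P[226,[330,333,335,337,338,340,342]].round(1)])
E
```

```text
[(np.float64(165.7), np.float64(17.6)), (np.float64(164.9), np.float64(16.9)), (np.float64(164.5), np.float64(17.4)), (np.float64(164.0), np.float64(17.7)), (np.float64(163.7), np.float64(18.4)), (np.float64(162.9), np.float64(17.8)), (np.float64(160.4), np.float64(11.9)), (np.float64(160.0), np.float64(12.5)), (np.float64(159.6), np.float64(13.3)), (np.float64(158.6), np.float64(12.0)), (np.float64(158.2), np.float64(12.8))]
[(np.float64(165.8), np.float64(17.2)), (np.float64(165.4), np.float64(17.9)), (np.float64(165.0), np.float64(18.5)), (np.float64(164.2), np.float64(17.7)), (np.float64(163.6), np.float64(17.6)), (np.float64(162.8), np.float64(17.0)), (np.float64(160.8), np.float64(12.5)), (np.float64(160.6), np.float64(13.9)), (np.float64(159.9), np.float64(13.4)), (np.float64(159.3), np.float64(13.5)), (np.float64(158.4), np.float64(12.7))]
[(np.float64(166.3), np.float64(18.2)), (np.float64(166.0), np.float64(19.1)), (np.float64(165.0), np.float64(17.8)), (np.float64(164.7), np.float64(18.6)), (np.float64(164.2), np.float64(18.8)), (np.float64(163.3), np.float64(17.8)), (np.f
[... 361 characters left out ...]
)), (np.float64(463.4), np.float64(154.5), np.float64(14.4)), (np.float64(463.6), np.float64(153.7), np.float64(12.2)), (np.float64(464.3), np.float64(154.0), np.float64(13.1)), (np.float64(465.3), np.float64(153.7), np.float64(12.2)), (np.float64(466.5), np.float64(153.6), np.float64(11.9))] [(np.float64(517.7), np.float64(153.9), np.float64(11.4)), (np.float64(519.2), np.float64(154.3), np.float64(12.7)), (np.float64(520.5), np.float64(154.1), np.float64(11.9)), (np.float64(521.5), np.float64(154.4), np.float64(12.9)), (np.float64(521.6), np.float64(155.4), np.float64(15.5)), (np.float64(522.3), np.float64(156.1), np.float64(17.5)), (np.float64(523.1), np.float64(156.8), np.float64(19.2))]
```

```bash
python3 -m pendant '[{"dx":-0.1,"dy":0.14,"dz":0,"rx":0,"ry":0,"rz":0},{"dx":0,"dy":0,"dz":0.5,"rx":0,"ry":0,"rz":0},{"dx":0,"dy":0,"dz":0.4,"rx":0,"ry":0,"rz":0},{"dx":0,"dy":0,"dz":0,"rx":0,"ry":0,"rz":0},{"dx":0,"dy":0,"dz":0,"rx":0,"ry":0,"rz":0}]'
```

```text
time: 7.98
tool_pos: [492.4, 137.9, 52.2]
tcp_rot: [[-0.008, 1.0, -0.0], [1.0, 0.008, -0.0], [-0.0, -0.0, -1.0]]
ft_force: [-0.2, -0.4, -0.7]
finger_gap: 23.5
```

```bash
python3 -m pendant '[{"dx":0,"dy":0,"dz":0.04,"rx":0,"ry":0,"rz":0},{"dx":0,"dy":0,"dz":0,"rx":0,"ry":0,"rz":0}]'; python3 -m pendant '[{"dx":0,"dy":0,"dz":0,"rx":0,"ry":0,"rz":0},{"dx":0,"dy":0,"dz":0,"rx":0,"ry":0,"rz":0},{"dx":0,"dy":0,"dz":0,"rx":0,"ry":0,"rz":0},{"dx":0,"dy":0,"dz":0,"rx":0,"ry":0,"rz":0}]' 0;  python3 -m pendant '[{"dx":0,"dy":0,"dz":-1,"rx":0,"ry":0,"rz":0},{"dx":0,"dy":0,"dz":-5,"rx":0,"ry":0,"rz":0},{"dx":0,"dy":0,"dz":-6,"rx":0,"ry":0,"rz":0},{"dx":0,"dy":0,"dz":-3,"rx":0,"ry":0,"rz":0},{"dx":0,"dy":0,"dz":0,"rx":0,"ry":0,"rz":0}]'
python3 - <<'E'
from h import *
im,P=look('w5')
h=(P[...,2]>42)&(P[...,2]<75); h[:,:230]=0; h[:,340:]=0; h[:100]=0;h[260:]=0
q=P[h]; print(len(q),np.median(q[:,2]),cv2.minAreaRect(q[:,:2].astype(np.float32)))
E
```

```text
time: 8.22
tool_pos: [492.5, 137.9, 51.8]
tcp_rot: [[-0.008, 1.0, -0.0], [1.0, 0.008, -0.0], [-0.0, -0.0, -1.0]]
ft_force: [-0.1, 0.4, -0.5]
finger_gap: 23.4
time: 8.72
tool_pos: [492.6, 137.9, 51.9]
tcp_rot: [[-0.008, 1.0, 0.0], [1.0, 0.008, 0.0], [0.0, 0.0, -1.0]]
ft_force: [-0.1, -0.6, 0.5]
finger_gap: 85.4
time: 9.35
tool_pos: [494.7, 138.2, 206.1]
tcp_rot: [[-0.008, 1.0, 0.007], [1.0, 0.008, 0.001], [0.001, 0.007, -1.0]]
ft_force: [1.0, -0.2, -0.7]
finger_gap: 85.4
1271 56.394155448525446 ((490.52606201171875, 133.17623901367188), (24.10931396484375, 42.17742919921875), 0.9573151469230652)
```

View pics/w5.png

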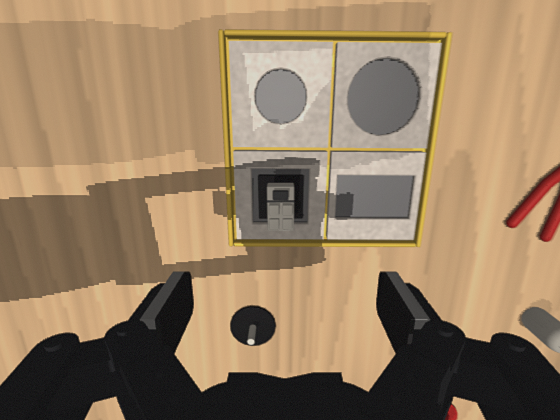

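```bash
python3 -m pendant '[{"dx":-5.2,"dy":1.5,"dz":0,"rx":0,"ry":0,"rz":0.1},{"dx":-5.2,"dy":1.5,"dz":0,"rx":0,"ry":0,"rz":0},{"dx":-5.2,"dy":1.5,"dz":0,"rx":0,"ry":0,"rz":0}]'; python3 -m pendant '[{"dx":-5.2,"dy":1.5,"dz":0,"rx":0,"ry":0,"rz":0},{"dx":-5.2,"dy":1.5,"dz":0,"rx":0,"ry":0,"rz":0},{"dx":-5.2,"dy":1.5,"dz":0,"rx":0,"ry":0,"rz":0},{"dx":0,"dy":0,"dz":0,"rx":0,"ry":0,"rz":0},{"dx":0,"dy":0,"dz":0,"rx":0,"ry":0,"rz":0}]'
cat >> h.py <<'E'
def objs(im,P,zh=(28,62)):
    h=(P[...,2]>zh[0])&(P[...,2]<zh[1])
    for nm,m in (('hull',h),('dark',(im.max(-1)<45)&(P[...,2]<12)&(P[...,2]>2))):
        n,l,s,c=cv2.connectedComponentsWithStats(m.astype(np.uint8))
        for i in range(1,n):
            if s[i,4]>60:
                q=P[l==i]; a=cv2.minAreaRect(q[:,:2].astype(np.float32)); print(nm,c[i].round(0),s[i,4],'z',np.median(q[:,2]).round(1),np.round(a[0],1),np.round(a[1],1),round(a[2],1))
E
python3 - <<'E'
from h import *
print(r.get_obs()['tool_pos']); im,P=look('w6'); objs(im,P)
E
```

```text
time: 9.78
tool_pos: [537.7, -18.9, 200.0]
tcp_rot: [[-0.007, 1.0, -0.003], [1.0, 0.007, 0.001], [0.001, -0.003, -1.0]]
ft_force: [0.6, 0.1, 0.7]
finger_gap: 85.8
time: 10.4
tool_pos: [583.4, -172.9, 199.9]
tcp_rot: [[-0.005, 1.0, -0.003], [1.0, 0.005, 0.002], [0.002, -0.003, -1.0]]
ft_force: [0.6, -0.1, -0.1]
finger_gap: 85.4
[ 583.39890386 -172.8810511   199.89498181]
hull [547.  18.] 855 z 39.9 [791.1 -22.9] [13.  29.1] 27.9
hull [135.  32.] 108 z 31.3 [459.9 -32.9] [7.7 8. ] 41.5
hull [493. 130.] 1381 z 45.8 [ 762.9 -107.8] [33.5 33.5] 20.1
hull [287. 203.] 1042 z 45.7 [ 586.2 -175.1] [33.6 32.6] 89.6
hull [417. 206.] 1087 z 45.6 [ 706.6 -177.7] [33.5 33.7] 50.1
hull [147. 212.] 732 z 46.3 [ 454.4 -184.4] [14.4 37. ] 5.5
hull [497. 225.] 973 z 37.3 [ 790.  -197.7] [32.2 30.7] 1.7
hull [497. 271.] 869 z 37.3 [ 799.7 -247.5] [31.5 31.2] 15.1
hull [122. 319.] 96 z 39.9 [ 411.1 -303.8] [18.8  4.6] 20.3
dark [143.  32.] 1915 z 6.0 [460.1 -32.9] [53.5 54.5] 50.0
dark [287. 184.] 1109 z 6.2 [ 585.6 -171.5] [53.9 48.1] 2.2
dark [165. 201.] 539 z 6.0 [ 458.8 -184.2] [26.1 34. ] 17.3
dark [281. 302.] 1148 z 6.1 [ 579.7 -307.1] [45.8 44.5] 74.7
dark [137. 298.] 176 z 5.9 [ 412.4 -301. ] [29.1 14.9] 54.0
```

View pics/w6.png

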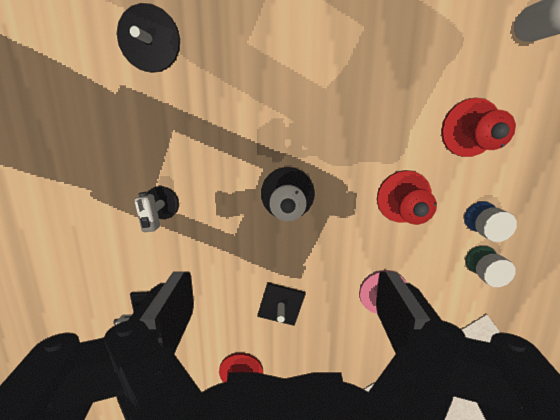

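```bash
python3 -m pendant '[{"dx":0,"dy":0,"dz":0,"rx":0,"ry":0,"rz":0},{"dx":0,"dy":0,"dz":5,"rx":0,"ry":0,"rz":0},{"dx":0,"dy":0,"dz":2,"rx":0,"ry":0,"rz":0},{"dx":0,"dy":0,"dz":0,"rx":0,"ry":0,"rz":0},{"dx":0,"dy":0,"dz":0,"rx":0,"ry":0,"rz":0}]'
```

```text
time: 11.08
tool_pos: [585.5, -173.6, 133.5]
tcp_rot: [[-0.007, 1.0, 0.002], [1.0, 0.007, -0.001], [-0.001, 0.002, -1.0]]
ft_force: [0.2, -0.8, 1.2]
finger_gap: 85.1
```

```bash
python3 -m pendant '[{"dx":0,"dy":0,"dz":4,"rx":0,"ry":0,"rz":0},{"dx":0,"dy":0,"dz":4,"rx":0,"ry":0,"rz":0},{"dx":0,"dy":0,"dz":1.4,"rx":0,"ry":0,"rz":0},{"dx":0,"dy":0,"dz":0,"rx":0,"ry":0,"rz":0},{"dx":0,"dy":0,"dz":0,"rx":0,"ry":0,"rz":0}]'
python3 -m pendant '[{"dx":0,"dy":0,"dz":0,"rx":0,"ry":0,"rz":0},{"dx":0,"dy":0,"dz":0,"rx":0,"ry":0,"rz":0},{"dx":0,"dy":0,"dz":0,"rx":0,"ry":0,"rz":0},{"dx":0,"dy":0,"dz":0,"rx":0,"ry":0,"rz":0},{"dx":0,"dy":0,"dz":0,"rx":0,"ry":0,"rz":0}]' 1 40
python3 -m pendant '[{"dx":0,"dy":0,"dz":0,"rx":0,"ry":0,"rz":0},{"dx":0,"dy":0,"dz":-0.5,"rx":0,"ry":0,"rz":0},{"dx":0,"dy":0,"dz":-1.5,"rx":0,"ry":0,"rz":0},{"dx":0,"dy":0,"dz":-3,"rx":0,"ry":0,"rz":0},{"dx":0,"dy":0,"dz":0,"rx":0,"ry":0,"rz":0}]'
python3 - <<'E'
from h import *
print(r.get_obs()['tool_pos'])
im,P=look('w7')
b=(im.max(-1)<45)&(P[...,2]>38)&(P[...,2]<66); b[:,:230]=0;b[:,340:]=0;b[255:]=0
q=P[b]; print('base',len(q),q.min(0),q.max(0),np.median(q[:,2]))
E
```

```text
time: 11.7
tool_pos: [586.2, -174.2, 40.2]
tcp_rot: [[-0.006, 1.0, 0.003], [1.0, 0.006, -0.001], [-0.002, 0.003, -1.0]]
ft_force: [-0.3, 0.9, 0.2]
finger_gap: 85.1
time: 12.32
tool_pos: [584.9, -173.7, 38.6]
tcp_rot: [[-0.006, 1.0, 0.001], [1.0, 0.006, -0.0], [-0.0, 0.001, -1.0]]
ft_force: [-1.7, 0.4, 5.5]
finger_gap: 32.4
time: 12.95
tool_pos: [586.9, -174.5, 91.5]
tcp_rot: [[-0.006, 1.0, 0.006], [1.0, 0.006, -0.003], [-0.003, 0.006, -1.0]]
ft_force: [1.0, -0.9, -0.6]
finger_gap: 32.1
[ 586.88007661 -174.53562611   91.52198842]
base 2810 [ 559.47503196 -169.92243259   52.71774808] [ 612.15185673 -148.25477487   59.35612944] 56.796659486848185
```

View pics/w7.png

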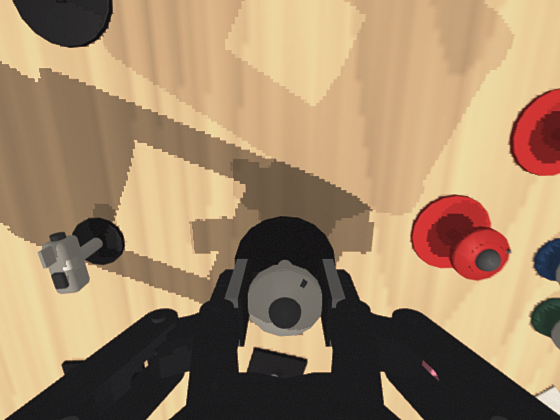

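```bash
python3 -m pendant '[{"dx":3,"dy":0.1,"dz":0,"rx":0,"ry":0,"rz":0},{"dx":6,"dy":0.1,"dz":0,"rx":0,"ry":0,"rz":0},{"dx":6,"dy":0.1,"dz":0,"rx":0,"ry":0,"rz":0},{"dx":6,"dy":0.1,"dz":0,"rx":0,"ry":0,"rz":0}]'
python3 -m pendant '[{"dx":6,"dy":0.1,"dz":0,"rx":0,"ry":0,"rz":0},{"dx":6,"dy":0.1,"dz":0,"rx":0,"ry":0,"rz":0},{"dx":5,"dy":0.1,"dz":0,"rx":0,"ry":0,"rz":0},{"dx":2.5,"dy":0,"dz":0,"rx":0,"ry":0,"rz":0},{"dx":0,"dy":0,"dz":0,"rx":0,"ry":0,"rz":0}]'
python3 -m pendant '[{"dx":0,"dy":0,"dz":1.4,"rx":0,"ry":0,"rz":0},{"dx":0,"dy":0,"dz":1.4,"rx":0,"ry":0,"rz":0},{"dx":0,"dy":0,"dz":0,"rx":0,"ry":0,"rz":0},{"dx":0,"dy":0,"dz":0,"rx":0,"ry":0,"rz":0},{"dx":0,"dy":0,"dz":0,"rx":0,"ry":0,"rz":0}]'
python3 - <<'E'
from h import *
print(r.get_obs()['tool_pos'])
im,P=look('w8'); save(cv2.resize(im[160:300,190:390],None,fx=4,fy=4),'w8c')
b=(im.max(-1)<45)&(P[...,2]>18)&(P[...,2]<40); b[:,:230]=0;b[:,340:]=0;b[255:]=0
q=P[b]; print('base',len(q),q.min(0),q.max(0),np.median(q[:,2]))
E
```

```text
time: 13.5
tool_pos: [586.3, 38.2, 86.8]
tcp_rot: [[-0.006, 1.0, -0.002], [1.0, 0.006, 0.0], [0.0, -0.002, -1.0]]
ft_force: [0.6, 0.7, -0.8]
finger_gap: 32.4
time: 14.12
tool_pos: [587.9, 233.3, 86.6]
tcp_rot: [[-0.009, 1.0, -0.002], [1.0, 0.009, -0.0], [-0.0, -0.002, -1.0]]
ft_force: [0.5, -0.4, -0.7]
finger_gap: 32.7
time: 14.75
tool_pos: [589.6, 231.4, 60.5]
tcp_rot: [[-0.006, 1.0, 0.001], [1.0, 0.006, 0.0], [0.0, 0.001, -1.0]]
ft_force: [-0.1, -0.4, -0.9]
finger_gap: 32.6
[589.6141868  231.35274955  60.50801102]
base 2858 [563.05403062 235.70201362  22.76556249] [616.00771493 257.33764315  29.56277592] 27.628708031790246
```

View pics/w8c.png

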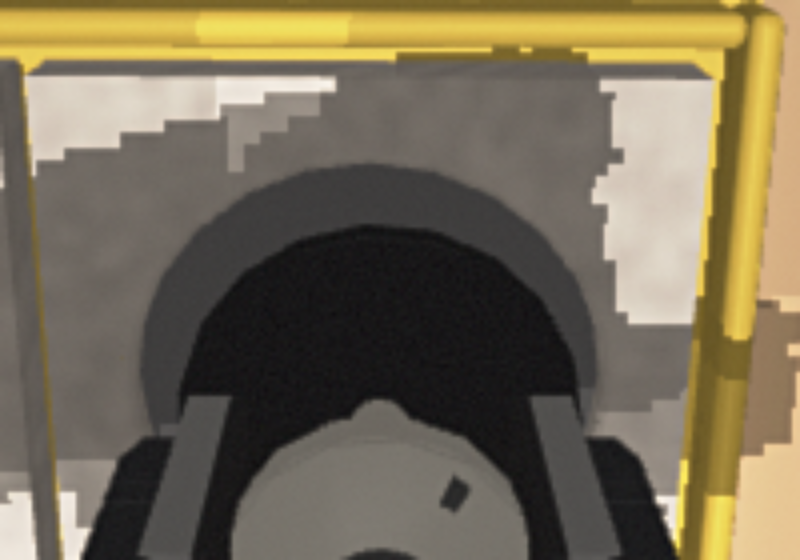

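```bash
python3 - <<'E'
from h import *
P=cloud('wrist',np.load('w8.npy'))
for u in (276,282,288): print([tuple(x) for x in P[197:206,u,1:].round(1)])
m=(P[...,2]<14.3)&(P[...,2]>9); m[:190]=0;m[262:]=0;m[:,:215]=0;m[:,345:]=0
m=cv2.morphologyEx(m.astype(np.uint8),cv2.MORPH_OPEN,np.ones((3,3)))>0
q=P[m]; print(len(q),q.min(0),q.max(0), cv2.minEnclosingCircle(q[:,:2].astype(np.float32)))
E
```

```text
[(np.float64(265.6), np.float64(17.8)), (np.float64(265.0), np.float64(17.7)), (np.float64(264.2), np.float64(17.1)), (np.float64(263.8), np.float64(17.3)), (np.float64(261.7), np.float64(12.2)), (np.float64(261.2), np.float64(12.3)), (np.float64(260.4), np.float64(11.5)), (np.float64(259.8), np.float64(11.5)), (np.float64(259.5), np.float64(12.5))]
[(np.float64(265.7), np.float64(18.0)), (np.float64(265.1), np.float64(17.9)), (np.float64(264.4), np.float64(17.6)), (np.float64(264.0), np.float64(18.2)), (np.float64(261.9), np.float64(12.6)), (np.float64(261.3), np.float64(12.8)), (np.float64(260.7), np.float64(12.4)), (np.float64(260.1), np.float64(12.5)), (np.float64(259.5), np.float64(12.3))]
[(np.float64(265.6), np.float64(17.7)), (np.float64(265.2), np.float64(18.4)), (np.float64(264.9), np.float64(19.3)), (np.float64(263.7), np.float64(17.1)), (np.float64(262.0), np.float64(12.8)), (np.float64(261.0), np.float64(11.6)), (np.float64(260.8), np.float64(12.9)), (np.float64(260.3), np.float64(13.0)), (np.float64(259.4), np.float64(12.0))]
2143 [554.12700726 224.01071481   9.99469551] [621.96856067 262.04790291  14.24936127] ((588.0465087890625, 229.42918395996094), 33.94504928588867)
```

```bash
python3 -m pendant '[{"dx":0,"dy":-0.15,"dz":0.2,"rx":0,"ry":0,"rz":0},{"dx":0,"dy":0,"dz":0.4,"rx":0,"ry":0,"rz":0},{"dx":0,"dy":0,"dz":0.3,"rx":0,"ry":0,"rz":0},{"dx":0,"dy":0,"dz":0,"rx":0,"ry":0,"rz":0},{"dx":0,"dy":0,"dz":0,"rx":0,"ry":0,"rz":0}]'; python3 -m pendant '[{"dx":0,"dy":0,"dz":0.1,"rx":0,"ry":0,"rz":0},{"dx":0,"dy":0,"dz":0,"rx":0,"ry":0,"rz":0},{"dx":0,"dy":0,"dz":0,"rx":0,"ry":0,"rz":0}]'; python3 - <<'E'
from h import *
im,P=look('w9')
b=(im.max(-1)<45)&(P[...,2]>8)&(P[...,2]<30); b[:,:230]=0;b[:,340:]=0;b[255:]=0
q=P[b]; print('base',len(q),q.min(0),q.max(0),np.median(q[:,2]))
E
```

```text
time: 15.42
tool_pos: [587.6, 231.5, 50.9]
tcp_rot: [[-0.006, 1.0, -0.0], [1.0, 0.006, -0.0], [-0.0, -0.0, -1.0]]
ft_force: [0.2, 0.2, -0.8]
finger_gap: 32.5
time: 15.8
tool_pos: [587.6, 231.5, 49.9]
tcp_rot: [[-0.006, 1.0, 0.0], [1.0, 0.006, 0.0], [0.0, 0.0, -1.0]]
ft_force: [0.0, -0.5, -0.3]
finger_gap: 32.6
base 2859 [561.15269158 235.72661791  11.54811741] [613.90987499 257.23266854  19.0803729 ] 17.023610185438812
```

```bash
python3 -m pendant '[{"dx":0,"dy":0,"dz":0.05,"rx":0,"ry":0,"rz":0},{"dx":0,"dy":0,"dz":0,"rx":0,"ry":0,"rz":0}]'; python3 -m pendant '[{"dx":0,"dy":0,"dz":0,"rx":0,"ry":0,"rz":0},{"dx":0,"dy":0,"dz":0,"rx":0,"ry":0,"rz":0},{"dx":0,"dy":0,"dz":0,"rx":0,"ry":0,"rz":0},{"dx":0,"dy":0,"dz":0,"rx":0,"ry":0,"rz":0}]' 0;  python3 -m pendant '[{"dx":0,"dy":0,"dz":-1,"rx":0,"ry":0,"rz":0},{"dx":0,"dy":0,"dz":-5,"rx":0,"ry":0,"rz":0},{"dx":0,"dy":0,"dz":-6,"rx":0,"ry":0,"rz":0},{"dx":0,"dy":0,"dz":-3,"rx":0,"ry":0,"rz":0},{"dx":0,"dy":0,"dz":0,"rx":0,"ry":0,"rz":0}]'
python3 - <<'E'
from h import *
im,P=look('w10')
h=(P[...,2]>42)&(P[...,2]<75); h[:,:230]=0; h[:,340:]=0; h[:100]=0;h[260:]=0
q=P[h]; print(len(q),np.median(q[:,2]),cv2.minAreaRect(q[:,:2].astype(np.float32)))
E
```

```text
time: 16.1
tool_pos: [587.7, 231.5, 49.7]
tcp_rot: [[-0.006, 1.0, 0.0], [1.0, 0.006, 0.0], [0.0, 0.0, -1.0]]
ft_force: [-1.2, -1.0, 1.2]
finger_gap: 32.2
time: 16.6
tool_pos: [587.6, 231.5, 49.4]
tcp_rot: [[-0.006, 1.0, -0.0], [1.0, 0.006, -0.0], [-0.0, -0.0, -1.0]]
ft_force: [0.1, -0.3, -0.7]
finger_gap: 85.6
time: 17.23
tool_pos: [589.8, 232.1, 204.3]
tcp_rot: [[-0.006, 1.0, 0.008], [1.0, 0.006, 0.002], [0.002, 0.008, -1.0]]
ft_force: [0.7, -0.1, -0.7]
finger_gap: 85.3
1091 53.266642900497395 ((585.825927734375, 228.70680236816406), (32.795372009277344, 33.89910125732422), 0.14201293885707855)
```

View pics/w10.png

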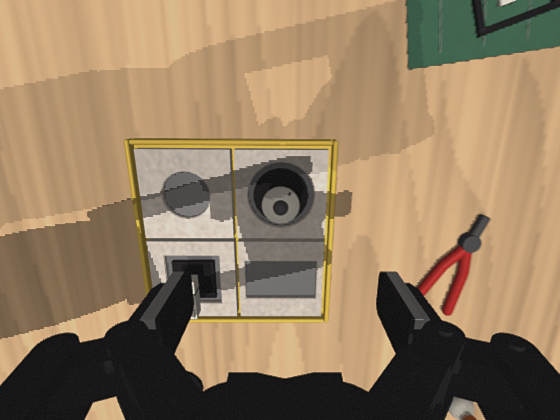

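```bash
python3 -m pendant '[{"dx":-5,"dy":-1.7,"dz":0,"rx":0,"ry":0,"rz":0},{"dx":-5.2,"dy":-1.7,"dz":0,"rx":0,"ry":0,"rz":0},{"dx":-5.2,"dy":-1.7,"dz":0,"rx":0,"ry":0,"rz":0},{"dx":-5.2,"dy":-1.7,"dz":0,"rx":0,"ry":0,"rz":0}]'; python3 -m pendant '[{"dx":-5.2,"dy":-1.7,"dz":0,"rx":0,"ry":0,"rz":0},{"dx":-5.2,"dy":-1.7,"dz":0,"rx":0,"ry":0,"rz":0},{"dx":-5.2,"dy":-1.7,"dz":0,"rx":0,"ry":0,"rz":0},{"dx":-5.2,"dy":-1.75,"dz":0,"rx":0,"ry":0,"rz":0}]'; python3 -m pendant '[{"dx":0,"dy":0,"dz":1,"rx":0,"ry":0,"rz":-5.5},{"dx":0,"dy":0,"dz":0,"rx":0,"ry":0,"rz":0},{"dx":0,"dy":0,"dz":0,"rx":0,"ry":0,"rz":0},{"dx":0,"dy":0,"dz":0,"rx":0,"ry":0,"rz":0}]'
python3 - <<'E'
from h import *
o=r.get_obs();print(o['tool_pos'],o['tcp_rot'].round(3).tolist()); im,P=look('w11'); objs(im,P)
E
```

```text
time: 17.77
tool_pos: [518.8, 23.8, 197.2]
tcp_rot: [[-0.006, 1.0, -0.004], [1.0, 0.006, 0.0], [0.0, -0.004, -1.0]]
ft_force: [1.4, 0.0, 0.5]
finger_gap: 85.3
time: 18.27
tool_pos: [451.8, -184.2, 197.4]
tcp_rot: [[-0.006, 1.0, -0.003], [1.0, 0.006, 0.002], [0.002, -0.003, -1.0]]
ft_force: [0.6, -0.8, -0.4]
finger_gap: 85.3
time: 18.77
tool_pos: [453.8, -182.6, 189.4]
tcp_rot: [[-0.102, 0.995, -0.0], [0.995, 0.102, 0.0], [0.0, -0.0, -1.0]]
ft_force: [1.0, -0.4, 1.0]
finger_gap: 85.2
[ 453.82646649 -182.62190918  189.35509463] [[-0.102, 0.995, -0.0], [0.995, 0.102, 0.0], [0.0, -0.0, -1.0]]
hull [311.  17.] 108 z 31.5 [459.2 -33. ] [7.9 7.8] 3.5
hull [284. 206.] 634 z 46.7 [ 453.4 -184.8] [13.5 36.8] 5.9
hull [550. 226.] 627 z 43.5 [ 697.6 -180.5] [18.2 33.6] 15.9
hull [255. 321.] 1405 z 46.3 [ 437.  -309.3] [66.1 17.3] 2.1
hull [510. 324.] 663 z 44.4 [ 696.2 -286.8] [33.9 25.3] 3.4
dark [284. 194.] 489 z 5.9 [ 453.8 -184.7] [33.9 31.4] 2.4
dark [259. 298.] 1218 z 5.8 [ 439.2 -306.6] [63.9 28.9] 2.4
dark [370. 312.] 506 z 5.9 [ 562.4 -310.7] [27.7 55.4] 20.1
```

View pics/w11.png

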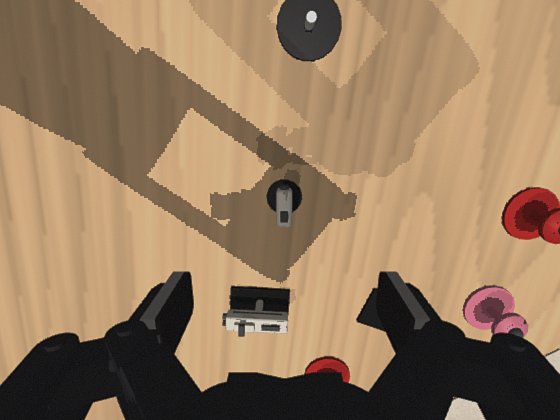

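```bash
python3 -m pendant '[{"dx":-0.2,"dy":0,"dz":4,"rx":0,"ry":0,"rz":0},{"dx":0,"dy":0,"dz":5,"rx":0,"ry":0,"rz":0},{"dx":0,"dy":0,"dz":4,"rx":0,"ry":0,"rz":0},{"dx":0,"dy":0,"dz":2,"rx":0,"ry":0,"rz":0},{"dx":0,"dy":0,"dz":0,"rx":0,"ry":0,"rz":0}]'
python3 -m pendant '[{"dx":0,"dy":0,"dz":0,"rx":0,"ry":0,"rz":0},{"dx":0,"dy":0,"dz":0,"rx":0,"ry":0,"rz":0}]'
python3 -m pendant '[{"dx":0,"dy":0,"dz":0,"rx":0,"ry":0,"rz":0},{"dx":0,"dy":0,"dz":0,"rx":0,"ry":0,"rz":0},{"dx":0,"dy":0,"dz":0,"rx":0,"ry":0,"rz":0},{"dx":0,"dy":0,"dz":0,"rx":0,"ry":0,"rz":0},{"dx":0,"dy":0,"dz":0,"rx":0,"ry":0,"rz":0}]' 1 40
python3 -m pendant '[{"dx":0,"dy":0,"dz":0,"rx":0,"ry":0,"rz":0},{"dx":0,"dy":0,"dz":0,"rx":0,"ry":0,"rz":0},{"dx":0,"dy":0,"dz":0,"rx":0,"ry":0,"rz":0}]'
python3 -m pendant '[{"dx":0,"dy":0,"dz":-0.5,"rx":0,"ry":0,"rz":0},{"dx":0,"dy":0,"dz":-1.5,"rx":0,"ry":0,"rz":0},{"dx":0,"dy":0,"dz":-5,"rx":0,"ry":0,"rz":0},{"dx":0,"dy":0,"dz":0,"rx":0,"ry":0,"rz":0},{"dx":0,"dy":0,"dz":0,"rx":0,"ry":0,"rz":0}]'
python3 - <<'E'
from h import *
print(r.get_obs()['tool_pos'])
im,P=look('w12')
b=(im.max(-1)<45)&(P[...,2]>55)&(P[...,2]<90); b[:,:230]=0;b[:,340:]=0;b[255:]=0
q=P[b]; print('base',len(q),q.min(0),q.max(0),np.median(q[:,2]))
E
```

```text
time: 19.45
tool_pos: [452.7, -184.1, 37.9]
tcp_rot: [[-0.102, 0.995, -0.003], [0.995, 0.102, 0.002], [0.002, -0.003, -1.0]]
ft_force: [-0.1, -0.4, -0.3]
finger_gap: 85.5
time: 19.7
tool_pos: [455.0, -185.9, 40.9]
tcp_rot: [[-0.102, 0.995, 0.002], [0.995, 0.102, -0.001], [-0.002, 0.002, -1.0]]
ft_force: [-0.8, 0.7, 0.3]
finger_gap: 85.5
time: 20.32
tool_pos: [453.8, -185.3, 39.5]
tcp_rot: [[-0.102, 0.995, -0.0], [0.995, 0.102, 0.0], [0.0, -0.0, -1.0]]
ft_force: [-1.2, 0.2, 1.2]
finger_gap: 13.0
time: 20.7
tool_pos: [453.8, -185.3, 39.5]
tcp_rot: [[-0.102, 0.995, -0.0], [0.995, 0.102, -0.0], [-0.0, -0.0, -1.0]]
ft_force: [-1.0, 0.2, 2.2]
finger_gap: 13.3
time: 21.32
tool_pos: [454.0, -185.4, 110.0]
tcp_rot: [[-0.102, 0.995, 0.001], [0.995, 0.102, -0.001], [-0.001, 0.001, -1.0]]
ft_force: [-0.1, 0.4, -1.4]
finger_gap: 13.3
[ 453.96558974 -185.37314828  109.96726053]
base 1052 [ 436.31628365 -182.53761288   70.98500697] [ 468.89783486 -168.2565771    77.16891126] 75.27163027314785
```

View pics/w12.png

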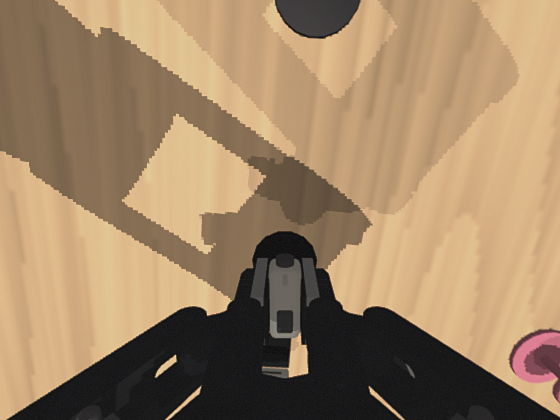

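```bash
python3 -m pendant '[{"dx":0,"dy":0,"dz":-4,"rx":0,"ry":0,"rz":0},{"dx":3,"dy":0.6,"dz":0,"rx":0,"ry":0,"rz":0},{"dx":5.5,"dy":1.1,"dz":0,"rx":0,"ry":0,"rz":0},{"dx":5.5,"dy":1.1,"dz":0,"rx":0,"ry":0,"rz":0},{"dx":5.5,"dy":1.1,"dz":0,"rx":0,"ry":0,"rz":0}]'
python3 -m pendant '[{"dx":5.5,"dy":1.1,"dz":0,"rx":0,"ry":0,"rz":0},{"dx":5.5,"dy":1.1,"dz":0,"rx":0,"ry":0,"rz":0},{"dx":5.5,"dy":1.0,"dz":0,"rx":0,"ry":0,"rz":0},{"dx":5,"dy":0.9,"dz":0,"rx":0,"ry":0,"rz":0},{"dx":0,"dy":0,"dz":0,"rx":0,"ry":0,"rz":0}]'
python3 -m pendant '[{"dx":0,"dy":0,"dz":0,"rx":0,"ry":0,"rz":0},{"dx":0,"dy":0,"dz":5,"rx":0,"ry":0,"rz":0},{"dx":0,"dy":0,"dz":2.8,"rx":0,"ry":0,"rz":0},{"dx":0,"dy":0,"dz":0,"rx":0,"ry":0,"rz":0},{"dx":0,"dy":0,"dz":0,"rx":0,"ry":0,"rz":0}]'
python3 - <<'E'
from h import *
print(r.get_obs()['tool_pos'])
im,P=look('w13'); save(cv2.resize(im[160:300,190:390],None,fx=4,fy=4),'w13c')
b=(im.max(-1)<45)&(P[...,2]>26)&(P[...,2]<46); b[:,:230]=0;b[:,340:]=0;b[255:]=0
q=P[b]; print('base',len(q),q.min(0),q.max(0),np.median(q[:,2]))
m=(P[...,2]<14.3)&(P[...,2]>9); m[:180]=0;m[262:]=0;m[:,:215]=0;m[:,345:]=0
m=cv2.morphologyEx(m.astype(np.uint8),cv2.MORPH_OPEN,np.ones((3,3)))>0
q=P[m]; print(len(q),q.min(0),q.max(0), cv2.minEnclosingCircle(q[:,:2].astype(np.float32)))
E
```

```text
time: 22.0
tool_pos: [471.6, 14.3, 148.0]
tcp_rot: [[-0.101, 0.995, -0.002], [0.995, 0.101, 0.0], [0.001, -0.002, -1.0]]
ft_force: [0.1, 0.3, 0.4]
finger_gap: 13.2
time: 22.62
tool_pos: [490.3, 233.6, 147.8]
tcp_rot: [[-0.106, 0.994, -0.003], [0.994, 0.106, -0.0], [0.0, -0.003, -1.0]]
ft_force: [-0.3, -1.3, 0.5]
finger_gap: 13.5
time: 23.25
tool_pos: [492.4, 230.1, 72.4]
tcp_rot: [[-0.101, 0.995, 0.001], [0.995, 0.101, 0.0], [0.0, 0.001, -1.0]]
ft_force: [0.5, -0.2, -0.5]
finger_gap: 12.8
[492.38127821 230.05729191  72.38165765]
base 1088 [475.86516651 233.20012138  34.13209424] [508.65679305 247.56888235  41.1401893 ] 39.254530935128656
1790 [468.97066025 217.42166656  10.5971313 ] [516.54521689 252.05855509  14.29919216] ((492.5557861328125, 229.5142822265625), 24.023778915405273)
```

View pics/w13c.png

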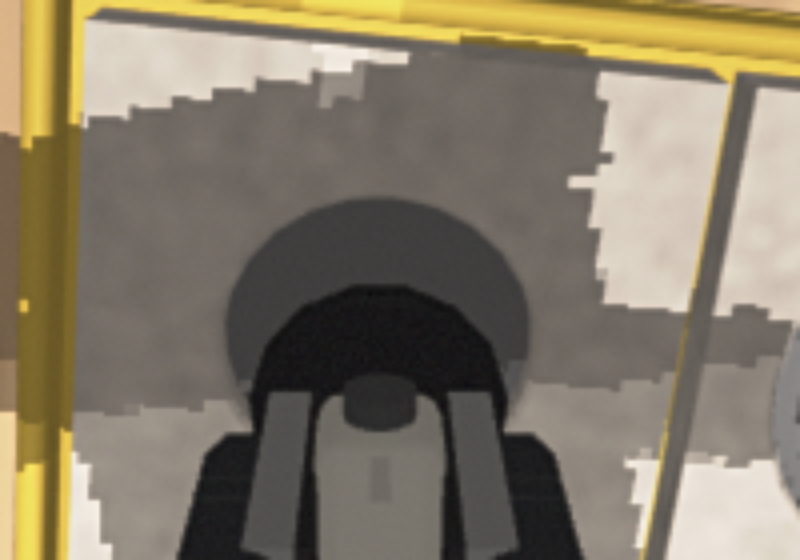

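```bash
python3 -m pendant '[{"dx":0,"dy":0,"dz":1,"rx":0,"ry":0,"rz":0},{"dx":0,"dy":0,"dz":0.7,"rx":0,"ry":0,"rz":0},{"dx":0,"dy":0,"dz":0.4,"rx":0,"ry":0,"rz":0},{"dx":0,"dy":0,"dz":0,"rx":0,"ry":0,"rz":0},{"dx":0,"dy":0,"dz":0,"rx":0,"ry":0,"rz":0}]'; python3 -m pendant '[{"dx":0,"dy":0,"dz":0.1,"rx":0,"ry":0,"rz":0},{"dx":0,"dy":0,"dz":0,"rx":0,"ry":0,"rz":0},{"dx":0,"dy":0,"dz":0,"rx":0,"ry":0,"rz":0}]'; python3 - <<'E'
from h import *
im,P=look('w14')
b=(im.max(-1)<45)&(P[...,2]>8)&(P[...,2]<30); b[:,:230]=0;b[:,340:]=0;b[255:]=0
q=P[b]; print('base',len(q),q.min(0),q.max(0),np.median(q[:,2]))
E
```

```text
time: 23.92
tool_pos: [491.6, 230.8, 50.5]
tcp_rot: [[-0.102, 0.995, 0.0], [0.995, 0.102, 0.0], [0.0, 0.0, -1.0]]
ft_force: [-0.9, -0.6, 2.2]
finger_gap: 13.2
time: 24.3
tool_pos: [491.7, 230.8, 50.5]
tcp_rot: [[-0.102, 0.995, -0.0], [0.995, 0.102, -0.0], [-0.0, -0.0, -1.0]]
ft_force: [-4.7, -1.1, 11.1]
finger_gap: 13.2
base 1077 [474.48473037 233.20288223  11.41381429] [507.29826778 247.62332658  18.25071917] 16.71402712131826
```

```bash
python3 -m pendant '[{"dx":0,"dy":0,"dz":-0.1,"rx":0,"ry":0,"rz":0},{"dx":0,"dy":0,"dz":0,"rx":0,"ry":0,"rz":0}]'; python3 -m pendant '[{"dx":0,"dy":0,"dz":0,"rx":0,"ry":0,"rz":0},{"dx":0,"dy":0,"dz":0,"rx":0,"ry":0,"rz":0},{"dx":0,"dy":0,"dz":0,"rx":0,"ry":0,"rz":0},{"dx":0,"dy":0,"dz":0,"rx":0,"ry":0,"rz":0}]' 0;  python3 -m pendant '[{"dx":0,"dy":0,"dz":-1,"rx":0,"ry":0,"rz":0},{"dx":0,"dy":0,"dz":-5,"rx":0,"ry":0,"rz":0},{"dx":0,"dy":0,"dz":-6,"rx":0,"ry":0,"rz":0},{"dx":0,"dy":0,"dz":-3,"rx":0,"ry":0,"rz":0},{"dx":0,"dy":0,"dz":0,"rx":0,"ry":0,"rz":0}]'
python3 - <<'E'
from h import *
im,P=look('w15')
h=(P[...,2]>42)&(P[...,2]<75); h[:,:230]=0; h[:,340:]=0; h[:100]=0;h[260:]=0
q=P[h]; print(len(q),np.median(q[:,2]),cv2.minAreaRect(q[:,:2].astype(np.float32)))
E
```

```text
time: 24.6
tool_pos: [491.7, 230.8, 50.5]
tcp_rot: [[-0.102, 0.995, 0.0], [0.995, 0.102, 0.0], [0.0, 0.0, -1.0]]
ft_force: [-0.3, 0.1, 3.1]
finger_gap: 13.1
time: 25.1
tool_pos: [491.6, 230.7, 50.3]
tcp_rot: [[-0.102, 0.995, -0.0], [0.995, 0.102, -0.0], [-0.0, -0.0, -1.0]]
ft_force: [0.3, -0.7, 0.1]
finger_gap: 83.7
time: 25.72
tool_pos: [493.8, 231.4, 204.8]
tcp_rot: [[-0.102, 0.995, 0.007], [0.995, 0.102, 0.002], [0.001, 0.008, -1.0]]
ft_force: [0.7, 0.1, 0.3]
finger_gap: 85.5
624 54.89676421192902 ((489.47174072265625, 230.95950317382812), (13.569328308105469, 36.64790344238281), 5.920795440673828)
```

View pics/w15.png

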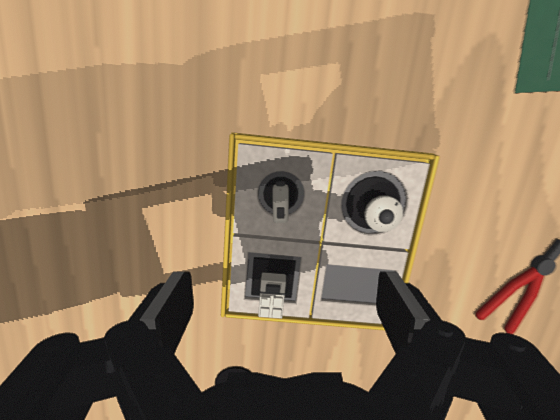

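```bash
python3 -m pendant '[{"dx":0,"dy":0,"dz":0,"rx":0,"ry":0,"rz":10.4},{"dx":0,"dy":0,"dz":0,"rx":0,"ry":0,"rz":10.4},{"dx":0,"dy":0,"dz":0,"rx":0,"ry":0,"rz":10.4},{"dx":0,"dy":0,"dz":0,"rx":0,"ry":0,"rz":10.4},{"dx":0,"dy":0,"dz":0,"rx":0,"ry":0,"rz":10.4}]'
python3 -m pendant '[{"dx":0,"dy":0,"dz":0,"rx":0,"ry":0,"rz":10.4},{"dx":0,"dy":0,"dz":0,"rx":0,"ry":0,"rz":10.4},{"dx":0,"dy":0,"dz":0,"rx":0,"ry":0,"rz":10.4},{"dx":0,"dy":0,"dz":0,"rx":0,"ry":0,"rz":10.4},{"dx":0,"dy":0,"dz":0,"rx":0,"ry":0,"rz":0}]'
python3 -m pendant '[{"dx":-0.8,"dy":5.4,"dz":0,"rx":0,"ry":0,"rz":0},{"dx":-0.7,"dy":5.4,"dz":0,"rx":0,"ry":0,"rz":0},{"dx":-0.7,"dy":5.4,"dz":0,"rx":0,"ry":0,"rz":0},{"dx":-0.7,"dy":5.4,"dz":0,"rx":0,"ry":0,"rz":0},{"dx":-0.7,"dy":5.4,"dz":0,"rx":0,"ry":0,"rz":0}]'
python3 -m pendant '[{"dx":-0.8,"dy":5.4,"dz":0,"rx":0,"ry":0,"rz":0},{"dx":-0.7,"dy":5.4,"dz":0,"rx":0,"ry":0,"rz":0},{"dx":-0.7,"dy":5.4,"dz":0,"rx":0,"ry":0,"rz":0},{"dx":-0.7,"dy":5.4,"dz":0,"rx":0,"ry":0,"rz":0},{"dx":-0.7,"dy":5.2,"dz":0,"rx":0,"ry":0,"rz":0}]'
python3 -m pendant '[{"dx":0,"dy":0,"dz":1,"rx":0,"ry":0,"rz":0},{"dx":0,"dy":0,"dz":0,"rx":0,"ry":0,"rz":0},{"dx":0,"dy":0,"dz":0,"rx":0,"ry":0,"rz":0},{"dx":0,"dy":0,"dz":0,"rx":0,"ry":0,"rz":0}]'
python3 - <<'E'
from h import *
o=r.get_obs();print(o['tool_pos'],o['tcp_rot'].round(3).tolist()); im,P=look('w16'); objs(im,P)
E
```

```text
time: 26.4
tool_pos: [490.3, 230.3, 198.2]
tcp_rot: [[0.725, 0.688, -0.004], [0.688, -0.725, -0.001], [-0.003, -0.002, -1.0]]
ft_force: [0.0, -1.2, 0.0]
finger_gap: 85.6
time: 27.02
tool_pos: [490.5, 230.4, 198.6]
tcp_rot: [[0.999, 0.041, -0.003], [0.041, -0.999, -0.001], [-0.003, 0.001, -1.0]]
ft_force: [0.2, 0.3, -0.1]
finger_gap: 85.2
time: 27.65
tool_pos: [465.3, -42.0, 199.6]
tcp_rot: [[0.999, 0.044, -0.001], [0.044, -0.999, 0.0], [-0.001, -0.0, -1.0]]
ft_force: [0.3, 0.4, 0.5]
finger_gap: 85.4
time: 28.28
tool_pos: [439.9, -311.2, 199.4]
tcp_rot: [[0.999, 0.043, -0.001], [0.043, -0.999, 0.001], [-0.001, -0.001, -1.0]]
ft_force: [0.8, 0.1, 0.5]
finger_gap: 85.3
time: 28.78
tool_pos: [441.2, -308.6, 190.6]
tcp_rot: [[0.999, 0.042, 0.0], [0.042, -0.999, -0.0], [0.0, 0.0, -1.0]]
ft_force: [-0.0, 0.4, 0.4]
finger_gap: 85.4
[ 441.21543643 -308.64752089  190.64194892] [[0.999, 0.042, 0.0], [0.042, -0.999, -0.0], [0.0, 0.0, -1.0]]
hull [292.  32.] 102 z 31.5 [ 579.2 -308.9] [8.2 7.3] 2.2
hull [410. 103.] 1496 z 45.3 [ 528.9 -406.5] [33.6 33.4] 65.8
hull [286. 205.] 1270 z 47.0 [ 436.7 -310.5] [66.6 15.5] 2.3
dark [530. 169.] 582 z 4.3 [ 472.3 -560.6] [65.7 45.6] 26.6
dark [ 15. 164.] 1468 z 5.9 [457.  -45.6] [31.8 54.1] 77.4
dark [286. 189.] 1048 z 5.8 [ 439.3 -310.3] [65.6 33. ] 1.9
```

View pics/w16.png

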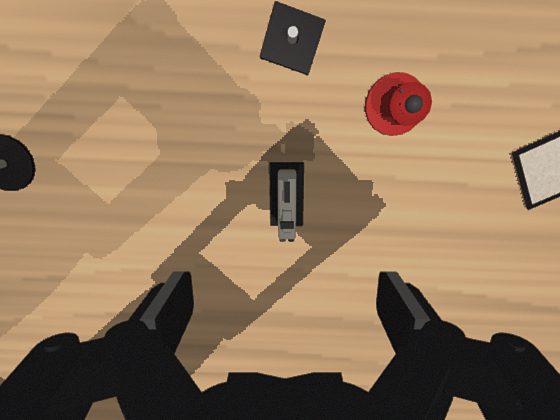

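```bash
python3 -m pendant '[{"dx":-0.25,"dy":0.15,"dz":4,"rx":0,"ry":0,"rz":0},{"dx":0,"dy":0,"dz":5,"rx":0,"ry":0,"rz":0},{"dx":0,"dy":0,"dz":4,"rx":0,"ry":0,"rz":0},{"dx":0,"dy":0,"dz":2,"rx":0,"ry":0,"rz":0},{"dx":0,"dy":0,"dz":0,"rx":0,"ry":0,"rz":0}]'
python3 -m pendant '[{"dx":0,"dy":0,"dz":0,"rx":0,"ry":0,"rz":0},{"dx":0,"dy":0,"dz":0,"rx":0,"ry":0,"rz":0}]'
python3 -m pendant '[{"dx":0,"dy":0,"dz":0,"rx":0,"ry":0,"rz":0},{"dx":0,"dy":0,"dz":0,"rx":0,"ry":0,"rz":0},{"dx":0,"dy":0,"dz":0,"rx":0,"ry":0,"rz":0},{"dx":0,"dy":0,"dz":0,"rx":0,"ry":0,"rz":0},{"dx":0,"dy":0,"dz":0,"rx":0,"ry":0,"rz":0}]' 1 40
python3 -m pendant '[{"dx":0,"dy":0,"dz":0,"rx":0,"ry":0,"rz":0},{"dx":0,"dy":0,"dz":0,"rx":0,"ry":0,"rz":0},{"dx":0,"dy":0,"dz":0,"rx":0,"ry":0,"rz":0}]'
python3 -m pendant '[{"dx":0,"dy":0,"dz":-0.5,"rx":0,"ry":0,"rz":0},{"dx":0,"dy":0,"dz":-1.5,"rx":0,"ry":0,"rz":0},{"dx":0,"dy":0,"dz":-5,"rx":0,"ry":0,"rz":0},{"dx":0,"dy":0,"dz":0,"rx":0,"ry":0,"rz":0},{"dx":0,"dy":0,"dz":0,"rx":0,"ry":0,"rz":0}]'
python3 - <<'E'
from h import *
print(r.get_obs()['tool_pos'])
im,P=look('w17')
b=(im.max(-1)<45)&(P[...,2]>55)&(P[...,2]<90); b[:,:230]=0;b[:,340:]=0;b[255:]=0
q=P[b]; print('base',len(q),q.min(0),q.max(0),np.median(q[:,2]))
E
```

```text
time: 29.45
tool_pos: [437.5, -309.8, 38.9]
tcp_rot: [[0.999, 0.04, -0.003], [0.04, -0.999, 0.003], [-0.003, -0.003, -1.0]]
ft_force: [0.4, 0.2, 0.1]
finger_gap: 85.4
time: 29.7
tool_pos: [439.4, -312.1, 42.1]
tcp_rot: [[0.999, 0.04, 0.002], [0.04, -0.999, -0.002], [0.002, 0.002, -1.0]]
ft_force: [0.0, -0.3, 1.2]
finger_gap: 85.2
time: 30.32
tool_pos: [438.3, -311.3, 40.4]
tcp_rot: [[0.999, 0.039, -0.0], [0.039, -0.999, 0.0], [-0.0, -0.0, -1.0]]
ft_force: [-1.0, 0.0, 1.1]
finger_gap: 15.4
time: 30.7
tool_pos: [438.3, -311.3, 40.4]
tcp_rot: [[0.999, 0.039, -0.0], [0.039, -0.999, 0.0], [-0.0, -0.0, -1.0]]
ft_force: [-1.2, 0.2, 1.8]
finger_gap: 15.1
time: 31.32
tool_pos: [438.5, -311.4, 111.0]
tcp_rot: [[0.999, 0.039, 0.001], [0.039, -0.999, -0.001], [0.001, 0.001, -1.0]]
ft_force: [0.7, -0.9, -0.2]
finger_gap: 14.8
[ 438.45388414 -311.35695643  111.00375654]
base 2171 [ 440.48732537 -326.4232349    71.47853505] [ 471.92619355 -292.15683375   77.63293406] 75.39682183889829
```

View pics/w17.png

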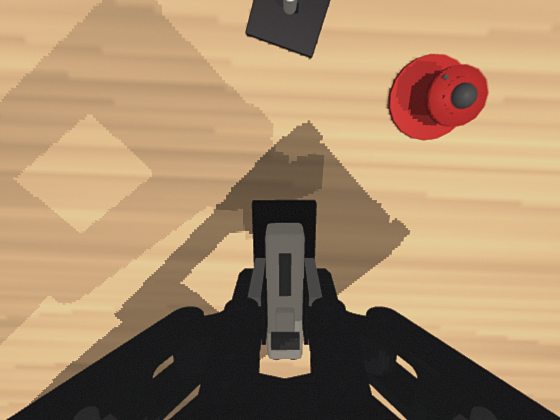

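```bash
python3 -m pendant '[{"dx":0,"dy":0,"dz":-2,"rx":0,"ry":0,"rz":1.5},{"dx":1,"dy":-2.8,"dz":0,"rx":0,"ry":0,"rz":0},{"dx":1.9,"dy":-5.5,"dz":0,"rx":0,"ry":0,"rz":0},{"dx":1.9,"dy":-5.5,"dz":0,"rx":0,"ry":0,"rz":0},{"dx":1.9,"dy":-5.5,"dz":0,"rx":0,"ry":0,"rz":0}]'
python3 -m pendant '[{"dx":1.9,"dy":-5.5,"dz":0,"rx":0,"ry":0,"rz":0},{"dx":2,"dy":-5.5,"dz":0,"rx":0,"ry":0,"rz":0},{"dx":2,"dy":-5.5,"dz":0,"rx":0,"ry":0,"rz":0},{"dx":1.9,"dy":-5.5,"dz":0,"rx":0,"ry":0,"rz":0},{"dx":1.1,"dy":-3,"dz":0,"rx":0,"ry":0,"rz":0}]'
python3 -m pendant '[{"dx":0,"dy":0,"dz":0,"rx":0,"ry":0,"rz":0},{"dx":0,"dy":0,"dz":3,"rx":0,"ry":0,"rz":0},{"dx":0,"dy":0,"dz":2.7,"rx":0,"ry":0,"rz":0},{"dx":0,"dy":0,"dz":0,"rx":0,"ry":0,"rz":0},{"dx":0,"dy":0,"dz":0,"rx":0,"ry":0,"rz":0}]'
python3 - <<'E'
from h import *
print(r.get_obs()['tool_pos'])
im,P=look('w18'); save(cv2.resize(im[150:290,190:390],None,fx=4,fy=4),'w18c')
b=(im.max(-1)<45)&(P[...,2]>26)&(P[...,2]<48); b[:,:230]=0;b[:,340:]=0;b[250:]=0
q=P[b]; print('base',len(q),q.min(0),q.max(0),np.median(q[:,2]),cv2.minAreaRect(q[:,:2].astype(np.float32)))
m=(P[...,2]<14.3)&(P[...,2]>9); m[:150]=0;m[262:]=0;m[:,:215]=0;m[:,345:]=0
m=cv2.morphologyEx(m.astype(np.uint8),cv2.MORPH_OPEN,np.ones((3,3)))>0
q=P[m]; print(len(q),q.min(0),q.max(0))
E
```

```text
time: 32.0
tool_pos: [502.1, -115.5, 128.9]
tcp_rot: [[1.0, 0.012, -0.002], [0.012, -1.0, 0.001], [-0.002, -0.001, -1.0]]
ft_force: [0.9, -0.6, -0.6]
finger_gap: 15.1
time: 32.62
tool_pos: [587.7, 136.5, 128.6]
tcp_rot: [[1.0, 0.015, -0.003], [0.015, -1.0, 0.0], [-0.003, -0.0, -1.0]]
ft_force: [0.2, -0.4, -0.9]
finger_gap: 15.3
time: 33.25
tool_pos: [588.6, 133.0, 73.8]
tcp_rot: [[1.0, 0.012, -0.0], [0.012, -1.0, -0.0], [-0.0, 0.0, -1.0]]
ft_force: [-0.3, -0.8, 0.0]
finger_gap: 15.1
[588.62833077 132.98911192  73.80634182]
base 2112 [594.72725822 117.24978974  35.80524934] [623.04845539 151.32791587  41.95850049] 39.93616738107764 ((609.0185546875, 134.21484375), (27.85967254638672, 34.207706451416016), 1.2215399742126465)
1952 [574.54213744 110.40182061  10.69272917] [626.89737859 156.7490814   14.28292723]
```

View pics/w18c.png

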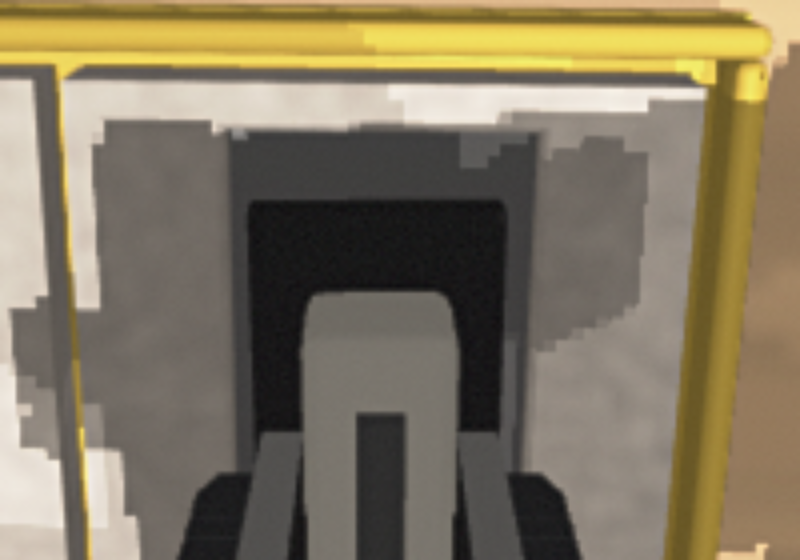

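```bash
python3 -m pendant '[{"dx":-0.15,"dy":0.04,"dz":0.7,"rx":0,"ry":0,"rz":0},{"dx":0,"dy":0,"dz":0.6,"rx":0,"ry":0,"rz":0},{"dx":0,"dy":0,"dz":0,"rx":0,"ry":0,"rz":0},{"dx":0,"dy":0,"dz":0,"rx":0,"ry":0,"rz":0}]'
python3 - <<'E'
from h import *
print(r.get_obs()['tool_pos'])
im,P=look('w19'); save(cv2.resize(im[150:290,190:390],None,fx=4,fy=4),'w19c')
b=(im.max(-1)<45)&(P[...,2]>16)&(P[...,2]<35); b[:,:230]=0;b[:,340:]=0;b[250:]=0
q=P[b]; print('base',len(q),q.min(0),q.max(0),np.median(q[:,2]),cv2.minAreaRect(q[:,:2].astype(np.float32)))
m=(P[...,2]<14.3)&(P[...,2]>9); m[:150]=0;m[262:]=0;m[:,:215]=0;m[:,345:]=0
m=cv2.morphologyEx(m.astype(np.uint8),cv2.MORPH_OPEN,np.ones((3,3)))>0
q=P[m]; print(len(q),q.min(0),q.max(0))
E
```

```text
time: 33.8
tool_pos: [587.0, 133.3, 60.4]
tcp_rot: [[1.0, 0.013, -0.0], [0.013, -1.0, -0.0], [-0.0, 0.0, -1.0]]
ft_force: [-0.4, -0.3, -0.9]
finger_gap: 15.1
[587.02114768 133.34039997  60.39160101]
base 2123 [592.82738253 117.45188763  21.48401211] [620.83623593 151.45449422  28.24336201] 25.93522530656666 ((606.8848266601562, 134.4781951904297), (27.805438995361328, 33.92277526855469), 0.5707047581672668)
2246 [579.09487802 110.21573552  10.07988756] [626.22647928 156.55473655  14.27107454]
```

View pics/w19c.png

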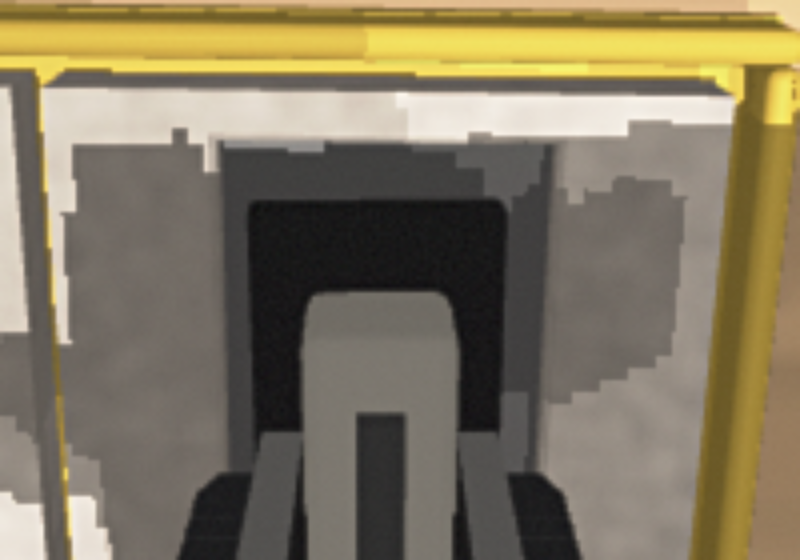

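```bash
python3 -m pendant '[{"dx":0,"dy":0.1,"dz":0.2,"rx":0,"ry":0,"rz":0},{"dx":0,"dy":0,"dz":0.4,"rx":0,"ry":0,"rz":0},{"dx":0,"dy":0,"dz":0.3,"rx":0,"ry":0,"rz":0},{"dx":0,"dy":0,"dz":0,"rx":0,"ry":0,"rz":0},{"dx":0,"dy":0,"dz":0,"rx":0,"ry":0,"rz":0}]'; python3 - <<'E'
from h import *
im,P=look('w20')
b=(im.max(-1)<45)&(P[...,2]>8)&(P[...,2]<30); b[:,:230]=0;b[:,340:]=0;b[250:]=0
q=P[b]; print('base',len(q),q.min(0),q.max(0),np.median(q[:,2]))
E
```

```text
time: 34.48
tool_pos: [587.1, 132.3, 51.5]
tcp_rot: [[1.0, 0.013, 0.0], [0.013, -1.0, 0.0], [0.0, -0.0, -1.0]]
ft_force: [-0.6, -0.4, 1.8]
finger_gap: 15.2
base 2116 [593.02627716 116.02610962  11.62760246] [620.79713701 150.44594475  19.29800437] 16.813117929153293
```

```bash
python3 -m pendant '[{"dx":0,"dy":0,"dz":0,"rx":0,"ry":0,"rz":0},{"dx":0,"dy":0,"dz":0,"rx":0,"ry":0,"rz":0},{"dx":0,"dy":0,"dz":0,"rx":0,"ry":0,"rz":0},{"dx":0,"dy":0,"dz":0,"rx":0,"ry":0,"rz":0}]' 0;  python3 -m pendant '[{"dx":0,"dy":0,"dz":-1,"rx":0,"ry":0,"rz":0},{"dx":0,"dy":0,"dz":-5,"rx":0,"ry":0,"rz":0},{"dx":0,"dy":0,"dz":-6,"rx":0,"ry":0,"rz":0},{"dx":0,"dy":0,"dz":-6,"rx":0,"ry":0,"rz":0},{"dx":0,"dy":0,"dz":0,"rx":0,"ry":0,"rz":0}]'
python3 -m pendant '[{"dx":-5,"dy":0,"dz":0,"rx":0,"ry":0,"rz":0},{"dx":-5,"dy":0,"dz":0,"rx":0,"ry":0,"rz":0},{"dx":-5,"dy":0,"dz":0,"rx":0,"ry":0,"rz":0},{"dx":0,"dy":0,"dz":0,"rx":0,"ry":0,"rz":0},{"dx":0,"dy":0,"dz":0,"rx":0,"ry":0,"rz":0}]'
python3 - <<'E'
from h import *
im,P=look('w21'); objs(im,P,(42,75))
for c in('top','side'):
    im,d=r.get_image(c); save(im,c+'21')
    save(cv2.resize(im[185:300,105:305] if c=='top' else im[140:300,130:350],None,fx=3.6,fy=3.6,interpolation=cv2.INTER_CUBIC),c+'21c')
    if c=='top': P=cloud(c,d); objs(im,P)
E
```

```text
time: 35.02
tool_pos: [587.0, 132.3, 51.4]
tcp_rot: [[1.0, 0.013, -0.0], [0.013, -1.0, -0.0], [-0.0, 0.0, -1.0]]
ft_force: [-0.3, -0.0, 0.6]
finger_gap: 84.4
time: 35.65
tool_pos: [590.8, 132.7, 239.7]
tcp_rot: [[1.0, 0.013, 0.013], [0.013, -1.0, 0.001], [0.013, -0.001, -1.0]]
ft_force: [0.7, -0.1, 0.8]
finger_gap: 85.4
time: 36.28
tool_pos: [437.5, 130.4, 231.7]
tcp_rot: [[1.0, 0.013, 0.001], [0.013, -1.0, 0.0], [0.001, -0.0, -1.0]]
ft_force: [0.9, 0.8, 0.5]
finger_gap: 85.9
hull [171.  20.] 1468 z 56.5 [586.3 229. ] [30.7 34.3] 1.0
hull [284.  33.] 1248 z 58.3 [577.5 133.1] [49.  15.7] 0.5
hull [283. 137.] 1251 z 58.9 [493.3 132.7] [24.  41.6] 0.8
hull [179. 136.] 636 z 57.6 [492.  230.8] [14.  37.3] 5.9
dark [432. 165.] 1712 z 5.8 [460.5 -32.5] [54.5 53. ] 73.3
hull [260. 121.] 134 z 48.2 [795.7 -21. ] [25.1 29.1] 12.9
hull [365. 120.] 175 z 36.0 [ 797.8 -249.6] [29.8 30.2] 83.8
hull [342. 124.] 171 z 36.0 [ 788.1 -199.8] [28.7 32.3] 84.7
hull [301. 135.] 202 z 44.1 [ 761.3 -110.2] [32.4 32.7] 89.7
hull [335. 161.] 198 z 44.2 [ 704.4 -178.9] [31.8 32. ] 44.4
hull [388. 165.] 205 z 44.3 [ 694.8 -292.7] [33.6 32.5] 19.9
hull [185. 217.] 242 z 56.8 [584.4 132.1] [65.5 16.5] 1.3
hull [138. 218.] 205 z 55.1 [586.3 227.5] [32.7 32.1] 44.6
hull [447. 243.] 220 z 44.7 [ 526.6 -407.8] [34.8 31.1] 89.5
hull [185. 264.] 216 z 58.1 [491.2 131.5] [42.  24.1] 89.7
dark [ 36. 111.] 1635 z 5.8 [839.2 478.9] [212.1 148.7] 19.3
dark [393. 222.] 316 z 5.3 [ 577.2 -308.9] [41.5 40.9] 73.9
dark [267. 280.] 374 z 5.5 [457.7 -34. ] [47.6 46.9] 13.4
```

View pics/w21.png

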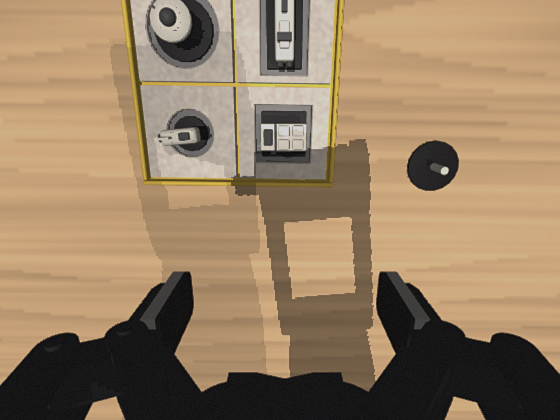

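View pics/side21c.png

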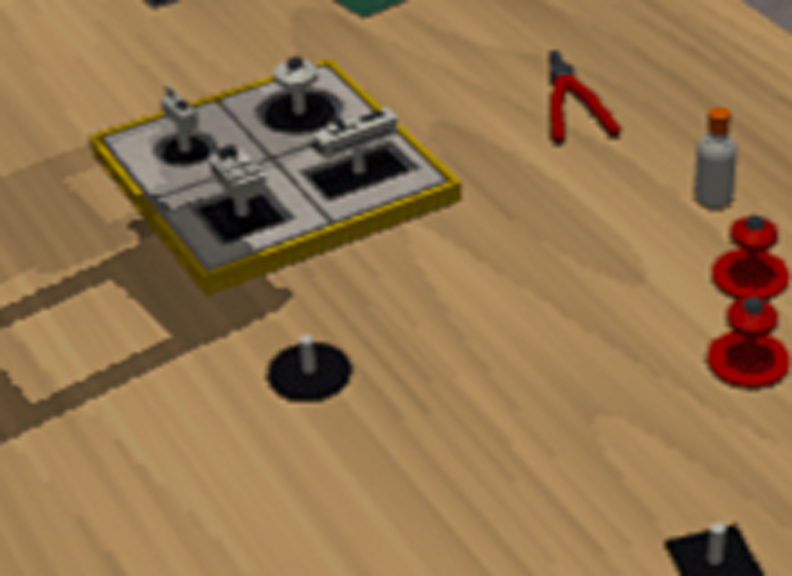

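View pics/top21.png

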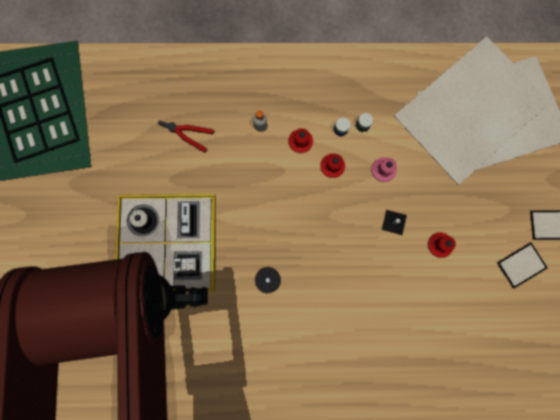

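```bash
python3 -c "
from plant import r
print(r.close_job())"
```

```text
the job is handed in; nothing more can be done
None
```

I packed all four ships and handed the job in at about 36 s of the 104 s allowed. I picked each ship up by its hull sides, checked it with the wrist camera above its recess, lowered it and released it. The order was freighter, saucer, scout, cruiser. No verdict is reported on hand-in.

**Ships:** In the last wrist and side pictures all four stand upright in their recesses. The last top picture puts the freighter, saucer and cruiser hulls about 2–4 mm from their recess centres, against a limit of 12 mm. The arm hid the scout in that picture. The wrist camera puts it within about 2 mm.

**Empty stands:** In the last top picture both are within 1 mm of where they started. I never touched the red and pink look-alikes.

**Disagreements and slips:**
- The top and wrist cameras differed by up to about 5 mm in absolute position at first. I aligned each base with its recess in a single wrist picture, so this did not carry into the placing.
- The wrist height readings came out about 1 mm high.
- The scout was pressed lightly onto its recess floor, about 11 N, before release.
- My first pendant calls were refused because their rows left keys out. They moved nothing.

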